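# Park the index plunger and draw the vial tray out

### The arm

A 6-joint arm with a two-finger parallel gripper is mounted at the origin on the work surface. World frame = base frame: x ahead of the robot, y to its left, z up, the work surface at z = 0. Lengths are in m, angles in degrees, forces in N, time in s.
With the tool pointing down it reaches from about 0.35 to 0.775 m from the base axis. Payload 7.3 kg.
Tool frame: the origin (TCP) lies midway between the tips of the shut fingers; the grasp point (between the pads) lies 19 mm behind it; z points along the fingers, x is the direction in which the jaws open and shut, and the axes are right-handed (so a half turn about z gives the same grasp; the last joint's range is limited). The gripper opens to 92 mm and grips with 3 to 60 N. Pads are 19 mm wide; open, the fingers measure 130 mm over their backs; the gripper's body (75 mm by 190 mm) begins 47 mm behind the grasp point.
Start: joints at [-80.042, 19.595, 87.324, -0, 73.075, -8.365], TCP at [0.165, -0.498, 0.227] pointing down, gripper open.
Joint ranges: [-145.02, 145.02], [-44.19, 115.74], [2.07, 154.8], [-57.11, 237.11], [16.16, 152.29], [-177.93, 177.93]. Speed limits (degrees/s): [147.25, 147.25, 180, 180, 180, 180].

### API

Orientations are given as a 3x3 rotation matrix whose columns are the frame's x, y, z axes.
In Python, from bench import monitor, cams, order gives the robot as it stands.
- The arm moves only by the tool arm_command, never from a script. Its argument "moves" is a list of rows, each an object of numbers: "rx", "ry", "rz": the turn, a rotation vector about the tool's x, y, z in rad; "tx", "ty", "tz": the shift along the tool's x, y, z in mm; "hand": the opening, from -1 (shut) to 1 (fully open). In form: [{"rx": .., "ry": .., "rz": .., "tx": .., "ty": .., "tz": .., "hand": ..}, ...]. A call has exactly 8 rows; each row shifts and turns the commanded pose from where the row before left it, along the tool's axes as they then stand; what a row does not reach is not made up. A row lasts 1/12 s, in which the tool goes at most 41.7 mm and 7.16 degrees, less where a joint would pass 70% of its speed; a pose out of reach is approached as far as the arm can. A call is refused whole if a number of a shift passes 41.7 or a number of a turn 0.125, either way. A call with a gripper value outside its range is refused whole. The fingers move at their own pace and stop on an object; "force" is the grip in N (left out, the last holds). Time passes only in rows, so rows that do not move let the fingers close, or fill a call up. It gives the time, the measured TCP pose, the force and the opening at its end, in the units of the state.
- monitor.state(): the state, without advancing time (a new reading comes with each control period).
- cams.get_image(name): name is "side" or "top" or "wrist"; returns a dict with "frame" (480x640x3 uint8, blue, green, red), "range_z" (480x640 float32, m along the optical axis (not along the pixel's ray), 0 where there is no reading), "intrinsics" (3x3 intrinsics, pixels), "dist_coeffs" ([k1, k2, p1, p2, k3] as OpenCV has them; the pictures are not rectified), "extrinsics" (4x4, takes a point from camera to world coordinates). Camera axes: x right, y up, looking along -z (the intrinsics and any distortion apply to the point x, -y, -z); pixel columns grow to the right and rows downward; lengths in m; the calibration is good to about 2 mm. A picture is of the moment at which its call begins.
- order.hand_in(): hands the job in, once; it reports no verdict.
Trained networks look in a picture, given as the dict that the camera call returned (one of the last four; its "shot" number tells which), for a name from the list of things; names that differ only in an ending like _2 or _b are one class to them, and where a whole thing is asked for, a point or a joint stands for the part that bears it (a point fixed in the world has none). Each returns a list of dicts, best first, with "confidence" (0 to 1); they miss things now and then, are a little off and sometimes report something else, mostly with a low value. They report only what shows in the picture. A call takes as long as a camera call.
- cams.silhouettes(picture, name): "region" (480x640 bool, what is visible of it) and "box" ([centre column, centre row, width, height] in pixels, round what is visible of it).
- cams.landmark_of(picture, name): "location" ([column, row] in pixels: a listed point, or the origin of a listed thing).
The state is a dict: "clock": time; "joints": joint angles; "qd": joint speeds; "joint_efforts": joint torques, N m; "position": TCP position; "eef_rot": TCP orientation; "force": force on the tool from outside, world axes, zero at the start; "torque": the same for the moment, N m; "gripper_width": finger opening in m.
Only numpy, scipy, OpenCV 4.12 (cv2) and the standard library are available. Lean on these libraries where they do the work, as an engineer would, in place of code of your own. Each camera call takes 0.05 s, during which the arm holds its last target.

### The job

The vial tray of the dosing slide is locked under the dosing head by the sprung index plunger. Pull the plunger's knob up, turn it clockwise until it finds its rest notch and ease it down into it so that it stays retracted, without forcing it or letting it snap; then draw the tray gently out by its handle all the way to its end stop, so that it can be loaded. Leave everything else on the bench where it is.

Things in the scene. Friction and masses are not known exactly. Their poses are not given: they have to be found in the camera images.
- stand: Fixed stand of the dosing slide: base plate 220 (x) x 440 (y) x 12 mm, rails along y. Origin at the centre of its underside, z up, -x edge towards the robot. In its frame: plunger axis at x -70, y 30 mm on a bracket 62 mm high; dosing head and column at x -10 to 110, y 130 to 220 mm, 280 mm high; tray 160 x 160 mm, vials to 93 mm high, at first centred at y 90 mm. The tray comes out towards -y.
- plunger: Sprung index plunger. Origin on its vertical axis at the middle of its round black fluted knob (37 mm across, 26 mm high), 112.5 mm above the bench when locked. The entry rises with the knob but does not show its turning. The spring pulls down with 4 N locked, 7 N raised. Parked in the notch the origin stays about 119 mm up; at about 123 mm it sits on the run beside the notch. Let down slower than 0.4 m/s.
- sleeve: Steel sleeve below the knob, 30 mm across, fixed to the bracket; origin on the plunger's axis at bench height. A 4 mm tongue of the plunger runs in its slot: up 10.5 mm (roof at 14), then clockwise from above along a level run. The rest notch, 4 mm deep with 0.06 rad of room either way, lies 0.65 to 1.5 rad from the start (the foot of the slot is wide); the run ends 0.4 rad past it. At most 20 N.
- tray_handle (a point): Middle of the black grip on the tray's upright draw handle: grip 23 mm across and 40 mm tall (this point half-way up, 106 mm above the bench), on a 12 mm steel post; it moves with the tray.
- tray (a joint): How far the tray is drawn out, in m: 0 locked, 0.120 at its end stop, growing towards the stand's -y. It drags with 1.5 to 3 N and stays where left; keep it below 0.25 m/s. Locked, the plunger's pin stands 4 mm deep in a hole in the tray's edge; four more holes follow, 22 mm apart. At most 15 N against the pin.
- vial_a: capped vial, 15 mm across and 46 mm tall, standing on the front right corner of the stand's base plate; origin under its middle; not to be moved
- vial_b: capped vial like the other, standing on the far right edge of the stand's base plate; origin under its middle; not to be moved
- hex_driver: screwdriver lying on the bench left of the stand, 150 mm long; not to be moved
- amber_bottle: amber reagent bottle, 70 mm across and 160 mm tall, on the bench; origin under its middle; not to be moved
- cap_jar: white jar with a grey cap, 60 mm across and 75 mm tall, on the bench; origin under its middle; not to be moved
- mug: white mug, 80 mm across and 92 mm tall, on the bench; origin under its middle; not to be moved
- vial_box: open cardboard box with partitions, 100 x 140 x 35 mm, on the bench; origin under its middle; not to be moved

How it is judged (in metres and radians):
On the way:
1. the plunger is parked in its rest notch and let go, with the tray still in (z of plunger in the frame of stand between 0.117 and 0.1207 m and contact force between the fingers and plunger below 0.2 N and value of joint tray below 0.01 m), for 0.3 s.
At the end, for the whole second after the job is handed in: The plunger stays retracted in its rest notch (middle of its knob 117 to 120.7 mm above the underside of the stand) and the tray stands still at its end stop, drawn out by at least 115 of its 120 mm (z of plunger in the frame of stand between 0.117 and 0.1207 m and value of joint tray above 0.115 m and velocity of joint tray below 0.01 m/s); the robot touches nothing.
It fails at once if the plunger is forced against its sleeve with more than 20 N (contact force between plunger and sleeve above 20 N).
It fails at once if the plunger snaps down or is jerked, faster than 0.4 m/s (linear speed of plunger above 0.4 m/s).
It fails at once if the tray is dragged against the plunger's pin with more than 15 N (contact force between plunger and tray above 15 N).
It fails at once if the tray is jerked faster than 0.25 m/s (velocity of joint tray above 0.25 m/s).
It fails at once if something else on the bench is moved by more than 20 mm (distance of any of vial_a, vial_b, hex_driver, amber_bottle, cap_jar, mug, vial_box from where it was at the start of the episode above 0.02 m).
It also fails if it takes over 72 s, if anything falls off the work surface, if the arm or the gripper's body presses on something with over 40 N, if the wrist force passes 120 N, or if a joint passes its speed limit or range.

## Working session

There is one attempt and no reset: what is moved stays moved. The work goes in short steps, Python scripts to look and compute and a tool call to move; the robot and the scene stay as the last step left them, time stands still between calls to the robot, and variables do not carry over. Pictures are saved under pics/ and viewed, and the job is handed in when it is done.

Besides the shell and the picture viewer there is one more tool, called by a JSON object that holds its "method" and its "body", one argument or row to a line. arm_command: Moves the arm, as the interface text tells. Its arguments: {"type":"object","properties":{"moves":{"type":"array","items":{"type":"object","properties":{"rx":{"type":"number"},"ry":{"type":"number"},"rz":{"type":"number"},"tx":{"type":"number"},"ty":{"type":"number"},"tz":{"type":"number"},"hand":{"type":"number"}}}},"force":{"type":"number"}},"required":["moves"]}

```bash
mkdir -p pics; ls
cat > h.py <<'E'
import numpy as np, cv2
from bench import monitor, cams, order
def world(p,uv,depth=None,z=None):
    K=np.array(p["intrinsics"]);d=np.array(p["dist_coeffs"]);T=np.array(p["extrinsics"])
    n=cv2.undistortPoints(np.array([[uv]],float),K,d)[0,0]
    r=np.array([n[0],-n[1],-1.0])
    if z is not None:
        w=T[:3,:3]@r; s=(z-T[2,3])/w[2]; return T[:3,3]+s*w
    return T[:3,:3]@(r*depth)+T[:3,3]
E
python3 - <<'E'
from h import *
s=monitor.state();print(s)
zs={'plunger':.1125,'tray_handle':.106,'sleeve':0,'stand':0}
for c in ['side','top','wrist']:
    p=cams.get_image(c);cv2.imwrite(f'pics/{c}0.png',p['frame'])
    print(c,np.round(np.array(p['extrinsics']),3).tolist())
    for n,z in zs.items():
        for r in cams.landmark_of(p,n)[:2]:
            print(n,np.round(r['location'],1),r['confidence'],np.round(world(p,r['location'],z=z),4))
print(s['clock'])
E
```

```text
pics
{'clock': 0.0, 'joints': array([-8.00427301e+01,  1.96351286e+01,  8.73782058e+01, -2.27984415e-03,
        7.30746406e+01, -8.36367128e+00]), 'qd': array([ 0.07108401, -0.05008316,  0.0986334 , -0.00725054, -0.01197473,
        0.05852102]), 'joint_efforts': array([ 2.09024515e-04, -4.31244421e+01, -2.44222820e+01,  7.19266268e-02,
        5.60265896e-02, -1.28948964e-04]), 'position': array([ 0.16497796, -0.49796525,  0.22605087]), 'eef_rot': array([[ 3.14350236e-01, -9.49307030e-01, -3.02994405e-04],
       [-9.49305854e-01, -3.14350327e-01,  1.50574065e-03],
       [-1.52465657e-03, -1.85695565e-04, -9.99998820e-01]]), 'force': array([-0.022041  ,  0.23479338, -0.44866128]), 'torque': array([-0.01032563, -0.00239902, -0.01513772]), 'gripper_width': 0.091619839768724}
side [[-0.972, 0.17, -0.162, 0.355], [-0.235, -0.735, 0.636, 0.854], [-0.011, 0.657, 0.754, 1.089], [0.0, 0.0, 0.0, 1.0]]
plunger [319.8 274.1] 0.55 [0.5223 0.1409 0.1125]
tray_handle [292.3 249.8] 0.9 [0.6113 0.0754 0.106 ]
sleeve [321.1 301.1] 0.4 [0.5179 0.1451 0.    ]
stand [298.1 285.7] 0.79 [0.5901 0.1106 0.    ]
stand [316. 301.] 0.33 [0.5311 0.1478 0.    ]
top [[0.011, 0.984, -0.179, 0.366], [-1.0, 0.012, 0.003, 0.005], [0.005, 0.179, 0.984, 1.313], [0.0, 0.0, 0.0, 1.0]]
plunger [256.7 261.8] 0.5 [0.5241 0.1523 0.1125]
tray_handle [288.3 233.9] 0.69 [0.6034 0.0686 0.106 ]
stand [279.2 247.4] 0.71 [0.583  0.1004 0.    ]
wrist [[0.315, 0.91, 0.271, 0.238], [-0.949, 0.301, 0.091, -0.474], [0.001, -0.286, 0.958, 0.386], [0.0, 0.0, 0.0, 1.0]]
0.0
```

View pics/side0.png

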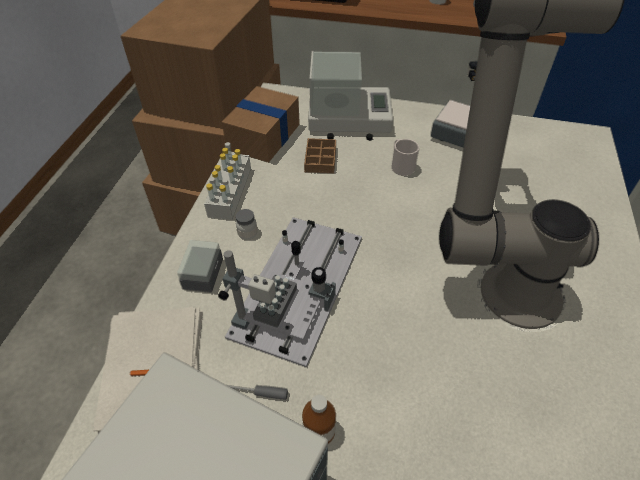

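View pics/top0.png

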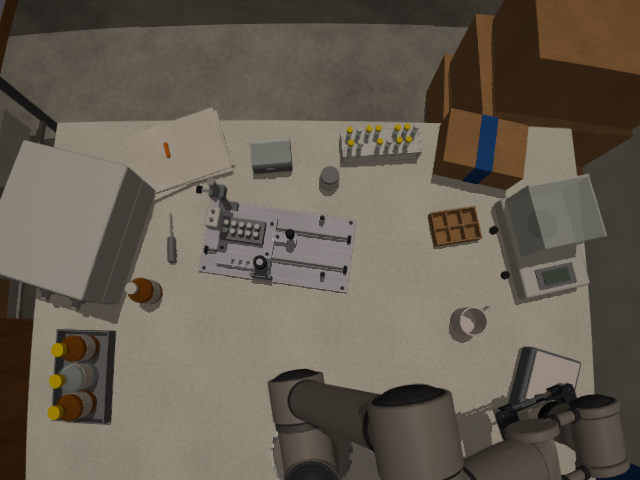

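The side view shows the stand around (300,285), with the knob at (319,275) and the handle at (296,248). In the top view the knob is near (261,262) and the handle near (290,234). Next I'll measure these more precisely.

Run:
```python
from h import *
for c in ['side','top']:
    p=cams.get_image(c)
    f=p['frame']; x0,y0=(210,200) if c=='side' else (180,170)
    cv2.imwrite(f'pics/{c}1.png',cv2.resize(f[y0:y0+170,x0:x0+190],None,fx=4,fy=3.5*4/3.5 if False else 3.5,interpolation=cv2.INTER_CUBIC) )
    for n,z in [('plunger',.1125),('tray_handle',.106),('stand',.012)]:
        for r in cams.silhouettes(p,n)[:2]:
            m=r['region'];ys,xs=np.nonzero(m)
            print(c,n,r['confidence'],np.round(r['box'],1),m.sum(),np.round(world(p,r['box'][:2],z=z),4))
            if n=='stand':
                P=np.array([world(p,(x,y),p['range_z'][y,x]) for y,x in zip(ys,xs)])
                k=abs(P[:,2]-.012)<.005
                rect=cv2.minAreaRect(P[k,:2].astype(np.float32)*1000);print(rect, np.median(P[k,2]))
            if n in('plunger','tray_handle'):
                P=np.array([world(p,(x,y),p['range_z'][y,x]) for y,x in zip(ys,xs)])
                print(np.percentile(P[:,2],[1,50,99]), 'top pts',P[P[:,2]>np.percentile(P[:,2],95)-.004].mean(0), P[P[:,2]>.1].min(0),P[P[:,2]>.1].max(0))
```

```text
side plunger 0.55 [318.8 274.4  16.9  11.5] 198 [0.5245 0.1424 0.1125]
[0.10273518 0.12378895 0.15903569] top pts [0.52069434 0.16627979 0.15051349] [0.35530409 0.12955673 0.10284512] [0.54311965 0.854031   1.08889494]
side stand 0.79 [290.4 292.4 146.9 148. ] 12077 [0.602  0.1446 0.012 ]
((590.0924682617188, 107.96337890625), (445.163330078125, 221.62742614746094), 82.34718322753906) 0.01152231296326467
top plunger 0.61 [259.6 262.2  14.7  20.7] 150 [0.5231 0.1444 0.1125]
[0.10887542 0.12546591 0.1313121 ] top pts [0.52107492 0.14188974 0.13991085] [0.36560217 0.00541856 0.10885388] [0.54126166 0.16117606 1.31347317]
top tray_handle 0.7 [255.7 240.6  82.   61.3] 3069 [0.5836 0.1577 0.106 ]
[0.01187909 0.04185005 0.12668944] top pts [0.60580274 0.16135015 0.14645147] [0.36560217 0.00541856 0.1000273 ] [0.64702905 0.24921023 1.31347317]
top stand 0.97 [275.4 233.4 155.7 116.1] 11190 [0.623  0.1118 0.012 ]
((589.03564453125, 103.81964111328125), (436.94671630859375, 221.07652282714844), 82.28421020507812) 0.011844034163485562
```

View crops.

View pics/side1.png

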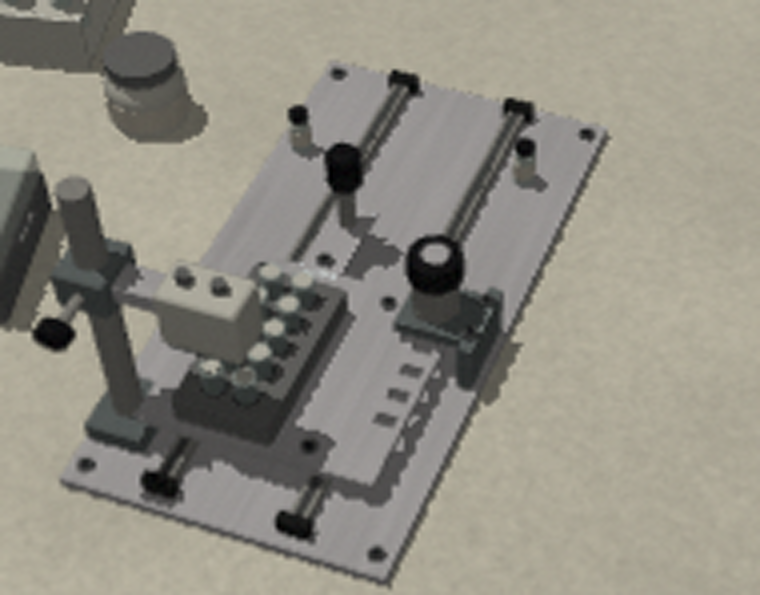

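View pics/top1.png

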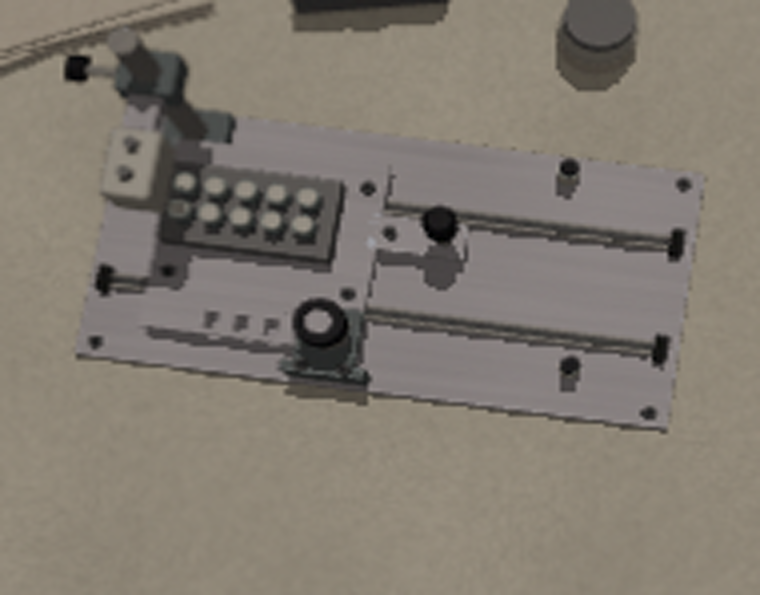

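The crops agree with the networks: the knob is at crop (435,265) in the side view and (320,322) in the top view. The rack's vials are about 70 mm from the knob. I'll move over the knob at a safe height.

{"method": "arm_command", "body": {
  "moves": [
    {"tx":-21,"ty":-22.6,"hand":0.2},
    {"tx":-21,"ty":-22.6,"hand":0.2},
    {"tx":-21,"ty":-22.6,"hand":0.2},
    {"tx":-21,"ty":-22.6,"hand":0.2},
    {"tx":-21,"ty":-22.6,"hand":0.2},
    {"tx":-21,"ty":-22.6,"hand":0.2},
    {"tx":-21,"ty":-22.6,"hand":0.2},
    {"tx":-21,"ty":-22.6,"hand":0.2}
  ]
}}

```text
validation failed for argument at $.mo...
```

{"method": "arm_command", "body": {
  "moves": [
    {"tx":-21,"ty":-22.6,"hand":0.2},
    {"tx":-21,"ty":-22.6,"hand":0.2},
    {"tx":-21,"ty":-22.6,"hand":0.2},
    {"tx":-21,"ty":-22.6,"hand":0.2},
    {"tx":-21,"ty":-22.6,"hand":0.2},
    {"tx":-21,"ty":-22.6,"hand":0.2},
    {"tx":-21,"ty":-22.6,"hand":0.2},
    {"tx":-21,"ty":-22.6,"hand":0.2}
  ]
}}

```text
validation failed for argument at $.mo...
```

{"method": "arm_command", "body": {
  "moves": [
    {"tx":-21,"ty":-22.6,"hand":0.2},
    {"tx":-21,"ty":-22.6,"hand":0.2},
    {"tx":-21,"ty":-22.6,"hand":0.2},
    {"tx":-21,"ty":-22.6,"hand":0.2},
    {"tx":-21,"ty":-22.6,"hand":0.2},
    {"tx":-21,"ty":-22.6,"hand":0.2},
    {"tx":-18,"ty":-20,"hand":0.2},
    {"tx":-15,"ty":-16,"hand":0.2}
  ]
}}

```text
validation failed for argument at $.mo...
```

{"method": "arm_command", "body": {
  "moves": [
    {"rz":-0.12},
    {"rz":-0.12},
    {"rz":-0.12},
    {"rz":-0.12},
    {"rz":-0.12},
    {"rz":-0.12},
    {"rz":-0.12},
    {"rz":-0.12}
  ]
}}

```text
validation failed for argument at $.mo...
```

{"method": "arm_command", "body": {
  "moves": [
    {"rz":-0.12},
    {"rz":-0.12},
    {"rz":-0.12},
    {"rz":-0.12},
    {"rz":-0.08},
    {},
    {},
    {}
  ]
}}

```text
validation failed for argument at $.mo...
```

```bash
cat > look.py <<'E'
from h import *
import sys
s=monitor.state();print(s['clock'],s['joints'].round(1),s['position'].round(4),s['force'].round(2),s['torque'].round(3),s['gripper_width'])
R=s['eef_rot'];print(R.round(4).tolist())
tag=sys.argv[1];zk=float(sys.argv[2])
p=cams.get_image('wrist');cv2.imwrite(f'pics/w{tag}.png',p['frame'])
for n,z in [('plunger',zk),('tray_handle',.106)]:
    for r in cams.landmark_of(p,n)[:2]:
        w=world(p,r['location'],z=z)
        print(n,np.round(r['location'],1),r['confidence'],w.round(4),'tool delta',(R.T@(w-s['position'])).round(4))
    for r in cams.silhouettes(p,n)[:1]:
        if n=='plunger': print(np.round(r['box'],1),'top center',world(p,r['box'][:2],z=zk).round(4))
E
python3 look.py 2 .1125
```

```text
1.15 [-80.   19.6  87.3  -0.   73.1  -8.4] [ 0.1651 -0.4984  0.2267] [-0.07  0.16  0.25] [ 0.009  0.001 -0.059] 0.09144610921644858
[[0.3144, -0.9493, -0.0], [-0.9493, -0.3144, -0.0001], [0.0001, 0.0001, -1.0]]
```

All seven keys seem to be required in every row, so I'll fill them in.

{"method": "arm_command", "body": {
  "moves": [
    {"rx":0,"ry":0,"rz":0,"tx":-21,"ty":-22.6,"tz":0,"hand":0.2},
    {"rx":0,"ry":0,"rz":0,"tx":-21,"ty":-22.6,"tz":0,"hand":0.2},
    {"rx":0,"ry":0,"rz":0,"tx":-21,"ty":-22.6,"tz":0,"hand":0.2},
    {"rx":0,"ry":0,"rz":0,"tx":-21,"ty":-22.6,"tz":0,"hand":0.2},
    {"rx":0,"ry":0,"rz":0,"tx":-21,"ty":-22.6,"tz":0,"hand":0.2},
    {"rx":0,"ry":0,"rz":0,"tx":-21,"ty":-22.6,"tz":0,"hand":0.2},
    {"rx":0,"ry":0,"rz":0,"tx":-21,"ty":-22.6,"tz":0,"hand":0.2},
    {"rx":0,"ry":0,"rz":0,"tx":-21,"ty":-22.6,"tz":0,"hand":0.2}
  ]
}}

```text
clock: 2.07
position: [0.2843, -0.2808, 0.2269]
eef_rot: [[0.314, -0.949, 0.0], [-0.949, -0.314, -0.001], [0.001, -0.0, -1.0]]
force: [0.8, -0.8, -0.4]
gripper_width: 0.0555
```

{"method": "arm_command", "body": {
  "moves": [
    {"rx":0,"ry":0,"rz":0,"tx":-21,"ty":-22.6,"tz":0,"hand":0.2},
    {"rx":0,"ry":0,"rz":0,"tx":-21,"ty":-22.6,"tz":0,"hand":0.2},
    {"rx":0,"ry":0,"rz":0,"tx":-21,"ty":-22.6,"tz":0,"hand":0.2},
    {"rx":0,"ry":0,"rz":0,"tx":-21,"ty":-22.6,"tz":0,"hand":0.2},
    {"rx":0,"ry":0,"rz":0,"tx":-21,"ty":-22.6,"tz":0,"hand":0.2},
    {"rx":0,"ry":0,"rz":0,"tx":-21,"ty":-22.6,"tz":0,"hand":0.2},
    {"rx":0,"ry":0,"rz":0,"tx":-21,"ty":-22.6,"tz":0,"hand":0.2},
    {"rx":0,"ry":0,"rz":0,"tx":-21,"ty":-22.6,"tz":0,"hand":0.2}
  ]
}}

```text
clock: 2.73
position: [0.4033, -0.0643, 0.227]
eef_rot: [[0.314, -0.949, 0.001], [-0.949, -0.314, -0.0], [0.001, -0.001, -1.0]]
force: [0.4, -0.4, -0.5]
gripper_width: 0.0546
```

{"method": "arm_command", "body": {
  "moves": [
    {"rx":0,"ry":0,"rz":0,"tx":-21,"ty":-22.6,"tz":0,"hand":0.2},
    {"rx":0,"ry":0,"rz":0,"tx":-21,"ty":-22.6,"tz":0,"hand":0.2},
    {"rx":0,"ry":0,"rz":0,"tx":-21,"ty":-22.6,"tz":0,"hand":0.2},
    {"rx":0,"ry":0,"rz":0,"tx":-21,"ty":-22.6,"tz":0,"hand":0.2},
    {"rx":0,"ry":0,"rz":0,"tx":-21,"ty":-22.6,"tz":0,"hand":0.2},
    {"rx":0,"ry":0,"rz":0,"tx":-21,"ty":-22.6,"tz":0,"hand":0.2},
    {"rx":0,"ry":0,"rz":0,"tx":-18,"ty":-20,"tz":0,"hand":0.2},
    {"rx":0,"ry":0,"rz":0,"tx":-15,"ty":-16,"tz":0,"hand":0.2}
  ]
}}

```text
clock: 3.4
position: [0.5164, 0.1411, 0.2266]
eef_rot: [[0.315, -0.949, 0.0], [-0.949, -0.315, 0.0], [-0.0, -0.0, -1.0]]
force: [-0.1, -0.6, -0.8]
gripper_width: 0.055
```

{"method": "arm_command", "body": {
  "moves": [
    {"rx":0,"ry":0,"rz":-0.12,"tx":0,"ty":0,"tz":0,"hand":0.2},
    {"rx":0,"ry":0,"rz":-0.12,"tx":0,"ty":0,"tz":0,"hand":0.2},
    {"rx":0,"ry":0,"rz":-0.12,"tx":0,"ty":0,"tz":0,"hand":0.2},
    {"rx":0,"ry":0,"rz":-0.12,"tx":0,"ty":0,"tz":0,"hand":0.2},
    {"rx":0,"ry":0,"rz":-0.12,"tx":0,"ty":0,"tz":0,"hand":0.2},
    {"rx":0,"ry":0,"rz":-0.12,"tx":0,"ty":0,"tz":0,"hand":0.2},
    {"rx":0,"ry":0,"rz":-0.12,"tx":0,"ty":0,"tz":0,"hand":0.2},
    {"rx":0,"ry":0,"rz":-0.12,"tx":0,"ty":0,"tz":0,"hand":0.2}
  ]
}}

```text
clock: 4.07
position: [0.5156, 0.1391, 0.2267]
eef_rot: [[0.96, -0.281, -0.0], [-0.281, -0.96, -0.0], [0.0, 0.0, -1.0]]
force: [0.5, 0.7, -0.3]
gripper_width: 0.0556
```

{"method": "arm_command", "body": {
  "moves": [
    {"rx":0,"ry":0,"rz":-0.12,"tx":0,"ty":0,"tz":0,"hand":0.2},
    {"rx":0,"ry":0,"rz":-0.12,"tx":0,"ty":0,"tz":0,"hand":0.2},
    {"rx":0,"ry":0,"rz":-0.12,"tx":0,"ty":0,"tz":0,"hand":0.2},
    {"rx":0,"ry":0,"rz":-0.12,"tx":0,"ty":0,"tz":0,"hand":0.2},
    {"rx":0,"ry":0,"rz":-0.1,"tx":0,"ty":0,"tz":0,"hand":0.2},
    {"rx":0,"ry":0,"rz":0,"tx":0,"ty":0,"tz":0,"hand":0.2},
    {"rx":0,"ry":0,"rz":0,"tx":0,"ty":0,"tz":0,"hand":0.2},
    {"rx":0,"ry":0,"rz":0,"tx":0,"ty":0,"tz":0,"hand":0.2}
  ]
}}

```text
clock: 4.73
position: [0.5156, 0.1392, 0.2267]
eef_rot: [[0.959, 0.282, 0.0], [0.282, -0.959, -0.0], [0.0, 0.0, -1.0]]
force: [0.2, 0.8, 0.2]
gripper_width: 0.0553
```

```bash
python3 look.py 3 .1125
```

```text
4.7333 [ 6.9 20.5 85.9 -0.  73.5 -9.5] [0.5156 0.1392 0.2267] [0.17 0.82 0.23] [-0.035 -0.133  0.016] 0.05534204807524483
[[0.9594, 0.2821, 0.0001], [0.2821, -0.9594, -0.0001], [0.0, 0.0001, -1.0]]
plunger [327.3 233.4] 0.63 [0.525  0.1428 0.1125] tool delta [ 0.01   -0.0009  0.1142]
[329.9 235.8  50.5  53.1] top center [0.5275 0.1415 0.1125]
```

View pics/w3.png

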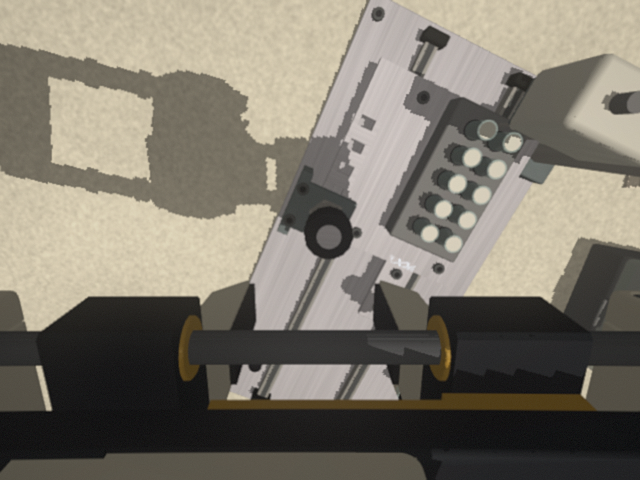

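The wrist view shows the knob at (328,232), with its bright top disc at (329,237). I'll refine the position with depth.

```bash
cat > knob.py <<'E'
from h import *
import sys
def knob(c='wrist',zlo=.1,guess=(.5245,.144)):
    p=cams.get_image(c); d=p['range_z']
    K=np.array(p["intrinsics"]);T=np.array(p["extrinsics"])
    v,u=np.mgrid[0:480,0:640]
    n=cv2.undistortPoints(np.stack([u,v],-1).reshape(-1,1,2).astype(float),K,np.array(p['dist_coeffs'])).reshape(-1,2)
    dd=d.reshape(-1);P=np.c_[n[:,0]*dd,-n[:,1]*dd,-dd]@T[:3,:3].T+T[:3,3]
    k=(dd>0)&(np.hypot(P[:,0]-guess[0],P[:,1]-guess[1])<.035)&(P[:,2]>zlo)&(P[:,2]<.15)
    return P[k]
if __name__=='__main__':
  for c in sys.argv[1:]:
    Q=knob(c); zt=np.percentile(Q[:,2],90)
    top=Q[Q[:,2]>zt-.003]
    (cx,cy),r=cv2.minEnclosingCircle((top[:,:2]*1000).astype(np.float32))
    print(c,len(Q),'ztop',zt,np.median(top[:,2]),'mean',top.mean(0).round(4),'circ',cx,cy,r,'rng',top.min(0).round(4),top.max(0).round(4))
E
python3 knob.py wrist top side
python3 - <<'E'
from h import *
p=cams.get_image('wrist')
print(world(p,(329,236.5),z=.1255))
p=cams.get_image('top')
print(world(p,(180+318/4,170+320/3.5),z=.1255),world(p,(180+439/4,170+221/3.5),z=.124))
p=cams.get_image('side')
print(world(p,(210+435/4,200+255/3.5),z=.1255),world(p,(210+344/4,200+168/3.5),z=.106))
print(monitor.state()['clock'])
E
```

```text
wrist 2043 ztop 0.12779854721990758 0.12693659877647495 mean [0.5249 0.145  0.1269] circ 525.0779418945312 144.5385284423828 17.891855239868164 rng [0.5075 0.1271 0.1248] [0.5425 0.1621 0.1291]
[0.52540333 0.14427719 0.1255    ]
[0.5235197  0.14320128 0.1255    ] [0.60196968 0.06374525 0.124     ]
[0.52343318 0.14726537 0.1255    ] [0.60345955 0.0672669  0.106     ]
5.2333Traceback (most recent call last):
  File "knob.py", line 13, in <module>
    Q=knob(c); zt=np.percentile(Q[:,2],90)
                  ~~~~~~~~~~~~~^^^^^^^^^^^
    return _quantile_unchecked(
        a, q, axis, out, overwrite_input, method, keepdims, weights)
    return _ureduce(a,
                    func=_quantile_ureduce_func,
    ...<5 lines>...
                    overwrite_input=overwrite_input,
                    method=method)
    r = func(a, **kwargs)
    result = _quantile(arr,
                       quantiles=q,
    ...<2 lines>...
                       out=out,
                       weights=wgt)
    slices_having_nans = np.isnan(arr[-1, ...])
                                  ~~~^^^^^^^^^
IndexError: index -1 is out of bounds for axis 0 with size 0
```

The knob axis is at about (0.5247, 0.1447). The wrist depth and the stand geometry agree to within 1 mm. I'll align, descend and check.

{"method": "arm_command", "body": {
  "moves": [
    {"rx":0,"ry":0,"rz":0,"tx":5.2,"ty":-1.4,"tz":5,"hand":0.2},
    {"rx":0,"ry":0,"rz":0,"tx":5.1,"ty":-1.3,"tz":15,"hand":0.2},
    {"rx":0,"ry":0,"rz":0,"tx":0,"ty":0,"tz":20,"hand":0.2},
    {"rx":0,"ry":0,"rz":0,"tx":0,"ty":0,"tz":20,"hand":0.2},
    {"rx":0,"ry":0,"rz":0,"tx":0,"ty":0,"tz":15,"hand":0.2},
    {"rx":0,"ry":0,"rz":0,"tx":0,"ty":0,"tz":5,"hand":0.2},
    {"rx":0,"ry":0,"rz":0,"tx":0,"ty":0,"tz":0,"hand":0.2},
    {"rx":0,"ry":0,"rz":0,"tx":0,"ty":0,"tz":0,"hand":0.2}
  ]
}}

```text
clock: 5.9
position: [0.5251, 0.1448, 0.147]
eef_rot: [[0.959, 0.285, 0.0], [0.285, -0.959, 0.0], [0.0, 0.0, -1.0]]
force: [-0.2, -0.0, -0.3]
gripper_width: 0.055
```

```bash
python3 knob.py wrist; python3 look.py 4 .1125
```

```text
wrist 4118 ztop 0.12781331866486342 0.12697400456337488 mean [0.5248 0.1455 0.1276] circ 522.6807861328125 151.65985107421875 32.88465118408203 rng [0.4905 0.1268 0.1248] [0.5545 0.1641 0.15  ]
5.95 [ 7.4 25.9 90.9 -0.  63.1 -9.2] [0.5254 0.1448 0.1475] [-0.72 -0.74 -0.35] [-0.034 -0.145  0.012] 0.05541291644615174
[[0.9585, 0.285, 0.0016], [0.285, -0.9585, 0.0001], [0.0016, 0.0003, -1.0]]
plunger [312.3 275.2] 0.78 [0.5249 0.1432 0.1125] tool delta [-0.001   0.0014  0.035 ]
[311.4 278.1  67.9  70.8] top center [0.5249 0.1414 0.1125]
```

View pics/w4.png

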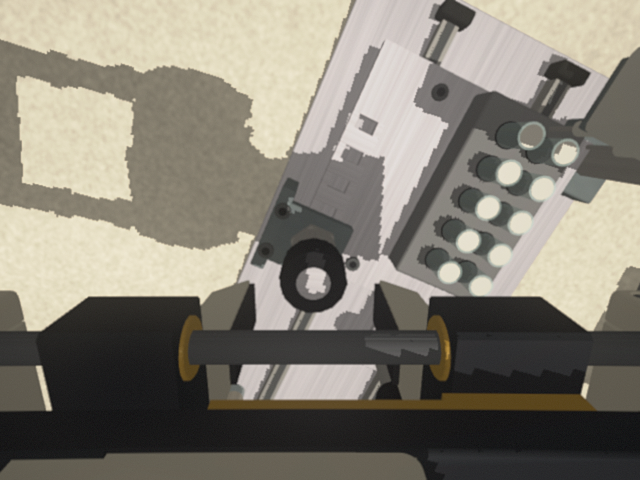

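Run:
```python
from knob import *
Q=knob('wrist')
q=Q[(Q[:,2]>.1245)&(Q[:,2]<.130)]
from scipy import stats
(cx,cy),r=cv2.minEnclosingCircle((q[:,:2]*1000).astype(np.float32));print(cx,cy,r,(q.min(0)+q.max(0))/2,q.min(0),q.max(0))
```

```text
524.94921875 144.75369262695312 17.975492477416992 [0.52494985 0.14479438 0.1267886 ] [0.50731878 0.12727654 0.1245187 ] [0.54258091 0.16231222 0.12905849]
```

The knob is centred between the fingers: its centre column is 313, and the fingers are at about 252 and 375. The circle fit gives (0.5249, 0.1448). I'll descend 52 mm.

{"method": "arm_command", "body": {
  "moves": [
    {"rx":0,"ry":0,"rz":0,"tx":0,"ty":0,"tz":5,"hand":0.2},
    {"rx":0,"ry":0,"rz":0,"tx":0,"ty":0,"tz":10,"hand":0.2},
    {"rx":0,"ry":0,"rz":0,"tx":0,"ty":0,"tz":12,"hand":0.2},
    {"rx":0,"ry":0,"rz":0,"tx":0,"ty":0,"tz":12,"hand":0.2},
    {"rx":0,"ry":0,"rz":0,"tx":0,"ty":0,"tz":9,"hand":0.2},
    {"rx":0,"ry":0,"rz":0,"tx":0,"ty":0,"tz":4,"hand":0.2},
    {"rx":0,"ry":0,"rz":0,"tx":0,"ty":0,"tz":0,"hand":0.2},
    {"rx":0,"ry":0,"rz":0,"tx":0,"ty":0,"tz":0,"hand":0.2}
  ]
}}

```text
clock: 6.92
position: [0.5248, 0.1446, 0.0946]
eef_rot: [[0.959, 0.285, -0.0], [0.285, -0.959, -0.0], [-0.0, 0.0, -1.0]]
force: [-0.8, 0.3, -0.2]
gripper_width: 0.0552
```

{"method": "arm_command", "body": {
  "moves": [
    {"rx":0,"ry":0,"rz":0,"tx":0,"ty":0,"tz":0,"hand":0.05},
    {"rx":0,"ry":0,"rz":0,"tx":0,"ty":0,"tz":0,"hand":-0.05},
    {"rx":0,"ry":0,"rz":0,"tx":0,"ty":0,"tz":0,"hand":-0.12},
    {"rx":0,"ry":0,"rz":0,"tx":0,"ty":0,"tz":0,"hand":-0.17},
    {"rx":0,"ry":0,"rz":0,"tx":0,"ty":0,"tz":0,"hand":-0.2},
    {"rx":0,"ry":0,"rz":0,"tx":0,"ty":0,"tz":0,"hand":-0.23},
    {"rx":0,"ry":0,"rz":0,"tx":0,"ty":0,"tz":0,"hand":-0.26},
    {"rx":0,"ry":0,"rz":0,"tx":0,"ty":0,"tz":0,"hand":-0.3}
  ],
  "force": 8
}}

```text
clock: 7.58
position: [0.5248, 0.1447, 0.0948]
eef_rot: [[0.959, 0.285, 0.0], [0.285, -0.959, -0.0], [0.0, 0.0, -1.0]]
force: [0.5, 0.2, 1.1]
gripper_width: 0.0359
```

The knob is held at 35.9 mm with almost no side force. I'll increase the grip and raise it slowly.

{"method": "arm_command", "body": {
  "moves": [
    {"rx":0,"ry":0,"rz":0,"tx":0,"ty":0,"tz":0,"hand":-0.6},
    {"rx":0,"ry":0,"rz":0,"tx":0,"ty":0,"tz":0,"hand":-0.6},
    {"rx":0,"ry":0,"rz":0,"tx":0,"ty":0,"tz":-0.5,"hand":-0.6},
    {"rx":0,"ry":0,"rz":0,"tx":0,"ty":0,"tz":-1,"hand":-0.6},
    {"rx":0,"ry":0,"rz":0,"tx":0,"ty":0,"tz":-1.5,"hand":-0.6},
    {"rx":0,"ry":0,"rz":0,"tx":0,"ty":0,"tz":-1.5,"hand":-0.6},
    {"rx":0,"ry":0,"rz":0,"tx":0,"ty":0,"tz":-1.5,"hand":-0.6},
    {"rx":0,"ry":0,"rz":0,"tx":0,"ty":0,"tz":0,"hand":-0.6}
  ],
  "force": 20
}}

```text
clock: 8.25
position: [0.5248, 0.1447, 0.1007]
eef_rot: [[0.959, 0.285, 0.0], [0.285, -0.959, -0.0], [0.0, 0.0, -1.0]]
force: [3.6, 2.2, -6.1]
gripper_width: 0.0352
```

```bash
python3 -c "
from h import *
s=monitor.state();print(s['position'],s['force'],s['torque'])
for c in ['side']:
    p=cams.get_image(c)
    cv2.imwrite('pics/s5.png',cv2.resize(p['frame'][200:320,230:400],None,fx=4,fy=4))
"
```

```text
[0.52482007 0.14466153 0.10074599] [ 3.55812886  2.15029387 -6.07356826] [ 0.10757709 -0.62695956  0.02407951]
```

The spring load is showing (−6 N), so the knob follows. There's a side force of 4 N along tool x, so I'll nudge +x while raising the rest.

{"method": "arm_command", "body": {
  "moves": [
    {"rx":0,"ry":0,"rz":0,"tx":0.3,"ty":0,"tz":0,"hand":-0.6},
    {"rx":0,"ry":0,"rz":0,"tx":0,"ty":0,"tz":-1,"hand":-0.6},
    {"rx":0,"ry":0,"rz":0,"tx":0,"ty":0,"tz":-1.5,"hand":-0.6},
    {"rx":0,"ry":0,"rz":0,"tx":0,"ty":0,"tz":-1.5,"hand":-0.6},
    {"rx":0,"ry":0,"rz":0,"tx":0,"ty":0,"tz":-1.3,"hand":-0.6},
    {"rx":0,"ry":0,"rz":0,"tx":0,"ty":0,"tz":-0.7,"hand":-0.6},
    {"rx":0,"ry":0,"rz":0,"tx":0,"ty":0,"tz":0,"hand":-0.6},
    {"rx":0,"ry":0,"rz":0,"tx":0,"ty":0,"tz":0,"hand":-0.6}
  ]
}}

```text
clock: 8.97
position: [0.5248, 0.1447, 0.1066]
eef_rot: [[0.959, 0.285, -0.0], [0.285, -0.959, -0.0], [-0.0, 0.0, -1.0]]
force: [1.9, 0.2, -7.8]
gripper_width: 0.0358
```

```bash
python3 -c "
from h import *
s=monitor.state();print(s['position'],s['force'],s['eef_rot'].T@s['force'],s['torque'])
"; python3 look.py 6 .1245
```

```text
[0.52484669 0.14467361 0.10662838] [ 1.87543909  0.18148469 -7.79344283] [1.85241404 0.35982089 7.7927563 ] [ 0.05489278 -0.51291945 -0.0107722 ]
8.9667 [ 7.3 28.7 93.6 -0.  57.7 -9.2] [0.5248 0.1447 0.1066] [ 1.88  0.18 -7.79] [ 0.055 -0.513 -0.011] 0.03580844093639599
[[0.9585, 0.285, -0.0003], [0.285, -0.9585, -0.0002], [-0.0004, 0.0001, -1.0]]
plunger [313.7 323.1] 0.93 [0.5252 0.1429 0.1245] tool delta [-0.0002  0.0018 -0.0179]
[315.6 324.8  88.1 100.4] top center [0.5262 0.1423 0.1245]
```

The knob is up about 11.8 mm and the spring force is 7 N, as expected. I'll start turning clockwise and watch the moment.

{"method": "arm_command", "body": {
  "moves": [
    {"rx":0,"ry":0,"rz":0.03,"tx":0,"ty":0,"tz":0,"hand":-0.6},
    {"rx":0,"ry":0,"rz":0.05,"tx":0,"ty":0,"tz":0,"hand":-0.6},
    {"rx":0,"ry":0,"rz":0.06,"tx":0,"ty":0,"tz":0,"hand":-0.6},
    {"rx":0,"ry":0,"rz":0.06,"tx":0,"ty":0,"tz":0,"hand":-0.6},
    {"rx":0,"ry":0,"rz":0.06,"tx":0,"ty":0,"tz":0,"hand":-0.6},
    {"rx":0,"ry":0,"rz":0.06,"tx":0,"ty":0,"tz":0,"hand":-0.6},
    {"rx":0,"ry":0,"rz":0.03,"tx":0,"ty":0,"tz":0,"hand":-0.6},
    {"rx":0,"ry":0,"rz":0,"tx":0,"ty":0,"tz":0,"hand":-0.6}
  ]
}}

```text
clock: 9.88
position: [0.5248, 0.1447, 0.1066]
eef_rot: [[0.998, -0.062, -0.0], [-0.062, -0.998, -0.0], [-0.0, 0.0, -1.0]]
force: [1.8, -0.3, -7.1]
gripper_width: 0.0353
```

```bash
cat > st.py <<'E'
from h import *
s=monitor.state();R=s['eef_rot'];print(s['clock'],s['position'].round(4),(R.T@s['force']).round(2),'tq tool',(R.T@s['torque']).round(3),'yaw',np.arctan2(R[1,0],R[0,0]).round(4),'w',s['gripper_width'])
E
python3 st.py
```

```text
9.8833 [0.5248 0.1447 0.1066] [1.85 0.21 7.09] tq tool [-0.008  0.424 -0.039] yaw -0.0621 w 0.035324792382514965
```

{"method": "arm_command", "body": {
  "moves": [
    {"rx":0,"ry":0,"rz":0.03,"tx":0,"ty":0,"tz":0,"hand":-0.6},
    {"rx":0,"ry":0,"rz":0.05,"tx":0,"ty":0,"tz":0,"hand":-0.6},
    {"rx":0,"ry":0,"rz":0.05,"tx":0,"ty":0,"tz":0,"hand":-0.6},
    {"rx":0,"ry":0,"rz":0.05,"tx":0,"ty":0,"tz":0,"hand":-0.6},
    {"rx":0,"ry":0,"rz":0.02,"tx":0,"ty":0,"tz":0,"hand":-0.6},
    {"rx":0,"ry":0,"rz":0,"tx":0,"ty":0,"tz":0.5,"hand":-0.6},
    {"rx":0,"ry":0,"rz":0,"tx":0,"ty":0,"tz":0.4,"hand":-0.6},
    {"rx":0,"ry":0,"rz":0,"tx":0,"ty":0,"tz":0,"hand":-0.6}
  ]
}}

```text
clock: 10.55
position: [0.5248, 0.1447, 0.1056]
eef_rot: [[0.966, -0.257, -0.001], [-0.257, -0.966, -0.0], [-0.0, 0.0, -1.0]]
force: [1.2, -0.5, -8.4]
gripper_width: 0.0357
```

```bash
python3 st.py
```

```text
10.55 [0.5248 0.1447 0.1056] [1.3  0.19 8.36] tq tool [0.025 0.276 0.004] yaw -0.2596 w 0.03572347485345325
```

{"method": "arm_command", "body": {
  "moves": [
    {"rx":0,"ry":0,"rz":0,"tx":0,"ty":0,"tz":0.2,"hand":-0.6},
    {"rx":0,"ry":0,"rz":0,"tx":0,"ty":0,"tz":0.2,"hand":-0.6},
    {"rx":0,"ry":0,"rz":0,"tx":0,"ty":0,"tz":0.1,"hand":-0.6},
    {"rx":0,"ry":0,"rz":0,"tx":0,"ty":0,"tz":0,"hand":-0.6},
    {"rx":0,"ry":0,"rz":0,"tx":0,"ty":0,"tz":0,"hand":-0.6},
    {"rx":0,"ry":0,"rz":0,"tx":0,"ty":0,"tz":0,"hand":-0.6},
    {"rx":0,"ry":0,"rz":0,"tx":0,"ty":0,"tz":0,"hand":-0.6},
    {"rx":0,"ry":0,"rz":0,"tx":0,"ty":0,"tz":0,"hand":-0.6}
  ]
}}

```text
clock: 11.22
position: [0.5248, 0.1447, 0.1052]
eef_rot: [[0.966, -0.258, -0.0], [-0.258, -0.966, -0.0], [-0.0, 0.0, -1.0]]
force: [-0.2, -1.2, -8.3]
gripper_width: 0.0353
```

```bash
python3 st.py
```

```text
11.2167 [0.5248 0.1447 0.1052] [0.08 1.18 8.3 ] tq tool [-0.163  0.137  0.032] yaw -0.2609 w 0.035321254610672294
```

{"method": "arm_command", "body": {
  "moves": [
    {"rx":0,"ry":0,"rz":0,"tx":0,"ty":0,"tz":0.1,"hand":-0.6},
    {"rx":0,"ry":0,"rz":0,"tx":0,"ty":0,"tz":0.1,"hand":-0.6},
    {"rx":0,"ry":0,"rz":0,"tx":0,"ty":0,"tz":0.1,"hand":-0.6},
    {"rx":0,"ry":0,"rz":0,"tx":0,"ty":0,"tz":0,"hand":-0.6},
    {"rx":0,"ry":0,"rz":0,"tx":0,"ty":0,"tz":0,"hand":-0.6},
    {"rx":0,"ry":0,"rz":0,"tx":0,"ty":0,"tz":0,"hand":-0.6},
    {"rx":0,"ry":0,"rz":0,"tx":0,"ty":0,"tz":0,"hand":-0.6},
    {"rx":0,"ry":0,"rz":0,"tx":0,"ty":0,"tz":0,"hand":-0.6}
  ]
}}

```text
clock: 11.88
position: [0.5249, 0.1447, 0.1049]
eef_rot: [[0.966, -0.258, -0.0], [-0.258, -0.966, -0.0], [-0.0, 0.0, -1.0]]
force: [-1.0, -1.3, -7.1]
gripper_width: 0.0356
```

```bash
python3 st.py
```

```text
11.8833 [0.5249 0.1447 0.1049] [-0.59  1.54  7.12] tq tool [-0.289 -0.044  0.005] yaw -0.261 w 0.03562014183217934
```

{"method": "arm_command", "body": {
  "moves": [
    {"rx":0,"ry":0,"rz":0,"tx":0,"ty":0,"tz":0.1,"hand":-0.6},
    {"rx":0,"ry":0,"rz":0,"tx":0,"ty":0,"tz":0.1,"hand":-0.6},
    {"rx":0,"ry":0,"rz":0,"tx":0,"ty":0,"tz":0.1,"hand":-0.6},
    {"rx":0,"ry":0,"rz":0,"tx":0,"ty":0,"tz":0,"hand":-0.6},
    {"rx":0,"ry":0,"rz":0,"tx":0,"ty":0,"tz":0,"hand":-0.6},
    {"rx":0,"ry":0,"rz":0,"tx":0,"ty":0,"tz":0,"hand":-0.6},
    {"rx":0,"ry":0,"rz":0,"tx":0,"ty":0,"tz":0,"hand":-0.6},
    {"rx":0,"ry":0,"rz":0,"tx":0,"ty":0,"tz":0,"hand":-0.6}
  ]
}}

```text
clock: 12.55
position: [0.5249, 0.1447, 0.1046]
eef_rot: [[0.966, -0.258, -0.0], [-0.258, -0.966, -0.0], [-0.0, 0.0, -1.0]]
force: [-2.2, -1.9, -8.0]
gripper_width: 0.0353
```

```bash
python3 st.py
```

```text
12.55 [0.5249 0.1447 0.1046] [-1.61  2.39  8.03] tq tool [-0.363 -0.239 -0.042] yaw -0.261 w 0.0353116933531333
```

The force still shows the full spring load with no floor contact yet. I'll check the knob's actual height by camera.

```bash
python3 - <<'E'
from h import *
for c in ['wrist','side']:
    p=cams.get_image(c)
    r=cams.silhouettes(p,'plunger')
    if not r: print(c,'none');continue
    m=r[0]['region'];ys,xs=np.nonzero(m)
    P=np.array([world(p,(x,y),p['range_z'][y,x]) for y,x in zip(ys,xs)])
    k=np.hypot(P[:,0]-.5249,P[:,1]-.1447)<.016
    z=P[k,2];print(c,r[0]['confidence'],k.sum(),np.percentile(z,[5,25,50,75,95]).round(4))
    print(np.round(cams.landmark_of(p,'plunger')[0]['location'],1))
    if c=='side': 
        cv2.imwrite('pics/s7.png',cv2.resize(p['frame'][210:330,250:400],None,fx=5,fy=5,interpolation=cv2.INTER_CUBIC))
    else: cv2.imwrite('pics/w7.png',p['frame'])
E
python3 st.py
```

```text
wrist 0.93 2125 [0.1356 0.1362 0.1366 0.137  0.1376]
[315.7 323.2]
side none
12.8 [0.5249 0.1447 0.1046] [-1.29  3.23  7.57] tq tool [-0.371 -0.235 -0.021] yaw -0.261 w 0.035630268927246043
```

View pics/w7.png

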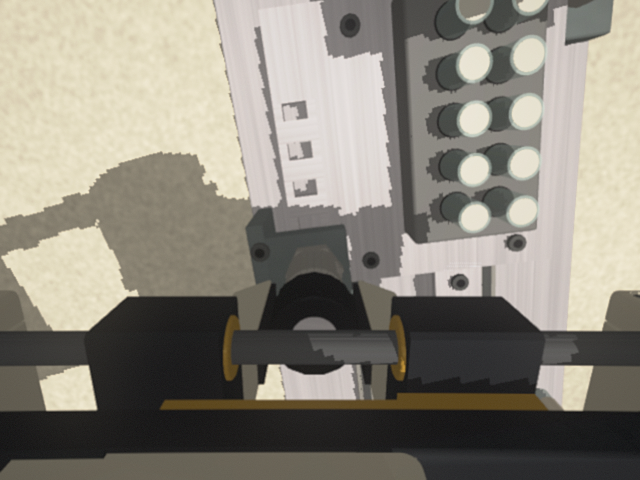

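From the camera, the knob followed the hand without slip: it's up 9.7 mm, so its origin is near 122.2 mm. That's already below the run, with the spring still hanging on the hand, so the tongue may be dropping into the notch. I'll ease down a bit more.

{"method": "arm_command", "body": {
  "moves": [
    {"rx":0,"ry":0,"rz":0,"tx":0,"ty":0,"tz":0.1,"hand":-0.6},
    {"rx":0,"ry":0,"rz":0,"tx":0,"ty":0,"tz":0.1,"hand":-0.6},
    {"rx":0,"ry":0,"rz":0,"tx":0,"ty":0,"tz":0.1,"hand":-0.6},
    {"rx":0,"ry":0,"rz":0,"tx":0,"ty":0,"tz":0.1,"hand":-0.6},
    {"rx":0,"ry":0,"rz":0,"tx":0,"ty":0,"tz":0,"hand":-0.6},
    {"rx":0,"ry":0,"rz":0,"tx":0,"ty":0,"tz":0,"hand":-0.6},
    {"rx":0,"ry":0,"rz":0,"tx":0,"ty":0,"tz":0,"hand":-0.6},
    {"rx":0,"ry":0,"rz":0,"tx":0,"ty":0,"tz":0,"hand":-0.6}
  ]
}}

```text
clock: 13.47
position: [0.5249, 0.1447, 0.1042]
eef_rot: [[0.966, -0.258, -0.0], [-0.258, -0.966, -0.0], [-0.0, 0.0, -1.0]]
force: [-3.7, -1.3, -7.2]
gripper_width: 0.0354
```

```bash
python3 st.py
```

```text
13.4667 [0.5249 0.1447 0.1042] [-3.23  2.22  7.22] tq tool [-0.421 -0.313 -0.026] yaw -0.2611 w 0.03541193176375834
```

{"method": "arm_command", "body": {
  "moves": [
    {"rx":0,"ry":0,"rz":0.02,"tx":0,"ty":0,"tz":0,"hand":-0.6},
    {"rx":0,"ry":0,"rz":0.02,"tx":0,"ty":0,"tz":0,"hand":-0.6},
    {"rx":0,"ry":0,"rz":0,"tx":0,"ty":0,"tz":0,"hand":-0.6},
    {"rx":0,"ry":0,"rz":0,"tx":0,"ty":0,"tz":0,"hand":-0.6},
    {"rx":0,"ry":0,"rz":0,"tx":0,"ty":0,"tz":0,"hand":-0.6},
    {"rx":0,"ry":0,"rz":0,"tx":0,"ty":0,"tz":0,"hand":-0.6},
    {"rx":0,"ry":0,"rz":0,"tx":0,"ty":0,"tz":0,"hand":-0.6},
    {"rx":0,"ry":0,"rz":0,"tx":0,"ty":0,"tz":0,"hand":-0.6}
  ]
}}

```text
clock: 14.13
position: [0.5249, 0.1447, 0.1042]
eef_rot: [[0.955, -0.296, -0.0], [-0.296, -0.955, -0.0], [-0.0, 0.0, -1.0]]
force: [-4.1, -2.1, -7.3]
gripper_width: 0.0354
```

```bash
python3 st.py
```

```text
14.1333 [0.5249 0.1447 0.1042] [-3.33  3.2   7.33] tq tool [-0.528 -0.423 -0.026] yaw -0.301 w 0.03544991314098781
```

There's no turning resistance, but the side force has built up to 4.6 N. I'll relieve it by shifting along the force and continue down gently.

{"method": "arm_command", "body": {
  "moves": [
    {"rx":0,"ry":0,"rz":0,"tx":-0.2,"ty":0.2,"tz":0,"hand":-0.6},
    {"rx":0,"ry":0,"rz":0,"tx":-0.2,"ty":0.2,"tz":0,"hand":-0.6},
    {"rx":0,"ry":0,"rz":0,"tx":0,"ty":0,"tz":0,"hand":-0.6},
    {"rx":0,"ry":0,"rz":0,"tx":0,"ty":0,"tz":0,"hand":-0.6},
    {"rx":0,"ry":0,"rz":0,"tx":0,"ty":0,"tz":0,"hand":-0.6},
    {"rx":0,"ry":0,"rz":0,"tx":0,"ty":0,"tz":0,"hand":-0.6},
    {"rx":0,"ry":0,"rz":0,"tx":0,"ty":0,"tz":0,"hand":-0.6},
    {"rx":0,"ry":0,"rz":0,"tx":0,"ty":0,"tz":0,"hand":-0.6}
  ]
}}

```text
clock: 14.8
position: [0.5249, 0.1447, 0.1044]
eef_rot: [[0.955, -0.296, 0.001], [-0.296, -0.955, 0.0], [0.001, -0.001, -1.0]]
force: [-0.6, 0.3, -7.6]
gripper_width: 0.0353
```

```bash
python3 st.py
```

```text
14.8 [0.5249 0.1447 0.1044] [-0.67 -0.14  7.59] tq tool [ 0.055 -0.13   0.007] yaw -0.301 w 0.03527366723605053
```

The side force is gone. Lowering 0.8 mm gently.

{"method": "arm_command", "body": {
  "moves": [
    {"rx":0,"ry":0,"rz":0,"tx":0,"ty":0,"tz":0.15,"hand":-0.6},
    {"rx":0,"ry":0,"rz":0,"tx":0,"ty":0,"tz":0.15,"hand":-0.6},
    {"rx":0,"ry":0,"rz":0,"tx":0,"ty":0,"tz":0.15,"hand":-0.6},
    {"rx":0,"ry":0,"rz":0,"tx":0,"ty":0,"tz":0.15,"hand":-0.6},
    {"rx":0,"ry":0,"rz":0,"tx":0,"ty":0,"tz":0.2,"hand":-0.6},
    {"rx":0,"ry":0,"rz":0,"tx":0,"ty":0,"tz":0,"hand":-0.6},
    {"rx":0,"ry":0,"rz":0,"tx":0,"ty":0,"tz":0,"hand":-0.6},
    {"rx":0,"ry":0,"rz":0,"tx":0,"ty":0,"tz":0,"hand":-0.6}
  ]
}}

```text
clock: 15.47
position: [0.5248, 0.1446, 0.1036]
eef_rot: [[0.955, -0.297, 0.001], [-0.297, -0.955, 0.0], [0.001, -0.0, -1.0]]
force: [1.2, 2.2, -7.4]
gripper_width: 0.0352
```

```bash
python3 st.py
```

```text
15.4667 [0.5248 0.1446 0.1036] [ 0.44 -2.45  7.39] tq tool [0.418 0.104 0.021] yaw -0.3011 w 0.035221910020033144
```

{"method": "arm_command", "body": {
  "moves": [
    {"rx":0,"ry":0,"rz":0.02,"tx":0,"ty":-0.1,"tz":0,"hand":-0.6},
    {"rx":0,"ry":0,"rz":0.02,"tx":0,"ty":-0.1,"tz":0,"hand":-0.6},
    {"rx":0,"ry":0,"rz":0.02,"tx":0,"ty":0,"tz":0,"hand":-0.6},
    {"rx":0,"ry":0,"rz":0,"tx":0,"ty":0,"tz":0,"hand":-0.6},
    {"rx":0,"ry":0,"rz":0,"tx":0,"ty":0,"tz":0,"hand":-0.6},
    {"rx":0,"ry":0,"rz":0,"tx":0,"ty":0,"tz":0,"hand":-0.6},
    {"rx":0,"ry":0,"rz":0,"tx":0,"ty":0,"tz":0,"hand":-0.6},
    {"rx":0,"ry":0,"rz":0,"tx":0,"ty":0,"tz":0,"hand":-0.6}
  ]
}}

```text
clock: 16.13
position: [0.5248, 0.1447, 0.1036]
eef_rot: [[0.936, -0.353, 0.001], [-0.353, -0.936, -0.0], [0.001, -0.0, -1.0]]
force: [1.7, 1.8, -7.5]
gripper_width: 0.0355
```

```bash
python3 st.py
python3 - <<'E'
from h import *
p=cams.get_image('wrist')
r=cams.silhouettes(p,'plunger')
m=r[0]['region'];ys,xs=np.nonzero(m)
P=np.array([world(p,(x,y),p['range_z'][y,x]) for y,x in zip(ys,xs)])
k=np.hypot(P[:,0]-.5249,P[:,1]-.1447)<.016
z=P[k,2];print(r[0]['confidence'],k.sum(),np.percentile(z,[5,25,50,75,95]).round(4))
cv2.imwrite('pics/w8.png',p['frame'])
E
```

```text
16.1333 [0.5248 0.1447 0.1036] [ 0.94 -2.24  7.53] tq tool [0.417 0.3   0.039] yaw -0.3609 w 0.035510776894168754
0.74 2159 [0.1346 0.1352 0.1356 0.136  0.1365]
```

Since the knob dropped below run height (at a turn of about 0.55 rad), I've swept it 0.10 rad while it hung at about 121.3 mm, so the tongue is in the notch. I'll turn back 0.04 to centre it, relieve the side force and keep easing down.

{"method": "arm_command", "body": {
  "moves": [
    {"rx":0,"ry":0,"rz":-0.02,"tx":0.1,"ty":-0.1,"tz":0,"hand":-0.6},
    {"rx":0,"ry":0,"rz":-0.02,"tx":0,"ty":-0.1,"tz":0,"hand":-0.6},
    {"rx":0,"ry":0,"rz":0,"tx":0,"ty":0,"tz":0.2,"hand":-0.6},
    {"rx":0,"ry":0,"rz":0,"tx":0,"ty":0,"tz":0.2,"hand":-0.6},
    {"rx":0,"ry":0,"rz":0,"tx":0,"ty":0,"tz":0.2,"hand":-0.6},
    {"rx":0,"ry":0,"rz":0,"tx":0,"ty":0,"tz":0.2,"hand":-0.6},
    {"rx":0,"ry":0,"rz":0,"tx":0,"ty":0,"tz":0,"hand":-0.6},
    {"rx":0,"ry":0,"rz":0,"tx":0,"ty":0,"tz":0,"hand":-0.6}
  ]
}}

```text
clock: 16.9
position: [0.5248, 0.1447, 0.1026]
eef_rot: [[0.949, -0.316, 0.0], [-0.316, -0.949, -0.0], [0.0, 0.0, -1.0]]
force: [3.2, -0.3, -7.0]
gripper_width: 0.0357
```

```bash
python3 st.py
```

```text
16.9 [0.5248 0.1447 0.1026] [ 3.09 -0.72  7.03] tq tool [0.081 0.463 0.027] yaw -0.3211 w 0.03568680280389729
```

{"method": "arm_command", "body": {
  "moves": [
    {"rx":0,"ry":0,"rz":0,"tx":0.2,"ty":0,"tz":0.2,"hand":-0.6},
    {"rx":0,"ry":0,"rz":0,"tx":0.1,"ty":0,"tz":0.2,"hand":-0.6},
    {"rx":0,"ry":0,"rz":0,"tx":0,"ty":0,"tz":0.2,"hand":-0.6},
    {"rx":0,"ry":0,"rz":0,"tx":0,"ty":0,"tz":0.2,"hand":-0.6},
    {"rx":0,"ry":0,"rz":0,"tx":0,"ty":0,"tz":0.2,"hand":-0.6},
    {"rx":0,"ry":0,"rz":0,"tx":0,"ty":0,"tz":0,"hand":-0.6},
    {"rx":0,"ry":0,"rz":0,"tx":0,"ty":0,"tz":0,"hand":-0.6},
    {"rx":0,"ry":0,"rz":0,"tx":0,"ty":0,"tz":0,"hand":-0.6}
  ]
}}

```text
clock: 17.57
position: [0.5248, 0.1447, 0.1016]
eef_rot: [[0.949, -0.315, -0.0], [-0.315, -0.949, -0.0], [-0.0, 0.0, -1.0]]
force: [2.3, 0.1, -6.6]
gripper_width: 0.0356
```

```bash
python3 st.py
```

```text
17.5667 [0.5248 0.1447 0.1016] [ 2.14 -0.86  6.61] tq tool [-0.048  0.254 -0.021] yaw -0.3209 w 0.03559615403328446
```

{"method": "arm_command", "body": {
  "moves": [
    {"rx":0,"ry":0,"rz":0,"tx":0.1,"ty":0,"tz":0.1,"hand":-0.6},
    {"rx":0,"ry":0,"rz":0,"tx":0.1,"ty":0,"tz":0.1,"hand":-0.6},
    {"rx":0,"ry":0,"rz":0,"tx":0,"ty":0,"tz":0.1,"hand":-0.6},
    {"rx":0,"ry":0,"rz":0,"tx":0,"ty":0,"tz":0.1,"hand":-0.6},
    {"rx":0,"ry":0,"rz":0,"tx":0,"ty":0,"tz":0.1,"hand":-0.6},
    {"rx":0,"ry":0,"rz":0,"tx":0,"ty":0,"tz":0.1,"hand":-0.6},
    {"rx":0,"ry":0,"rz":0,"tx":0,"ty":0,"tz":0,"hand":-0.6},
    {"rx":0,"ry":0,"rz":0,"tx":0,"ty":0,"tz":0,"hand":-0.6}
  ]
}}

```text
clock: 18.23
position: [0.5249, 0.1447, 0.101]
eef_rot: [[0.949, -0.315, -0.001], [-0.315, -0.949, -0.0], [-0.001, 0.0, -1.0]]
force: [-2.9, -0.3, -6.4]
gripper_width: 0.0353
```

```bash
python3 st.py
```

```text
18.2333 [0.5249 0.1447 0.101 ] [-2.62  1.14  6.44] tq tool [-0.099 -0.215 -0.028] yaw -0.3209 w 0.03527921764802623
```

{"method": "arm_command", "body": {
  "moves": [
    {"rx":0,"ry":0,"rz":0,"tx":-0.1,"ty":0.1,"tz":0.1,"hand":-0.6},
    {"rx":0,"ry":0,"rz":0,"tx":-0.1,"ty":0,"tz":0.1,"hand":-0.6},
    {"rx":0,"ry":0,"rz":0,"tx":0,"ty":0,"tz":0.1,"hand":-0.6},
    {"rx":0,"ry":0,"rz":0,"tx":0,"ty":0,"tz":0.1,"hand":-0.6},
    {"rx":0,"ry":0,"rz":0,"tx":0,"ty":0,"tz":0.1,"hand":-0.6},
    {"rx":0,"ry":0,"rz":0,"tx":0,"ty":0,"tz":0,"hand":-0.6},
    {"rx":0,"ry":0,"rz":0,"tx":0,"ty":0,"tz":0,"hand":-0.6},
    {"rx":0,"ry":0,"rz":0,"tx":0,"ty":0,"tz":0,"hand":-0.6}
  ]
}}

```text
clock: 18.9
position: [0.5249, 0.1447, 0.1005]
eef_rot: [[0.949, -0.315, -0.0], [-0.315, -0.949, -0.0], [-0.0, 0.0, -1.0]]
force: [-2.8, 0.8, -7.3]
gripper_width: 0.0352
```

```bash
python3 st.py
```

```text
18.9 [0.5249 0.1447 0.1005] [-2.91  0.1   7.32] tq tool [-0.046 -0.341  0.039] yaw -0.3209 w 0.03516474698569275
```

```bash
cat > kz.py <<'E'
from h import *
import sys
p=cams.get_image('wrist')
r=cams.silhouettes(p,'plunger')
m=r[0]['region'];ys,xs=np.nonzero(m)
P=np.array([world(p,(x,y),p['range_z'][y,x]) for y,x in zip(ys,xs)])
k=np.hypot(P[:,0]-.5249,P[:,1]-.1447)<.016
z=P[k,2];print(r[0]['confidence'],k.sum(),'knob origin est',(np.median(z)-.1269+.1125).round(4),np.percentile(z,[5,25,50,75,95]).round(4))
cv2.imwrite('pics/w%s.png'%sys.argv[1],p['frame'])
p=cams.get_image('side')
cv2.imwrite('pics/s%s.png'%sys.argv[1],cv2.resize(p['frame'][200:340,230:400],None,fx=4,fy=4,interpolation=cv2.INTER_CUBIC))
p=cams.get_image('top')
cv2.imwrite('pics/t%s.png'%sys.argv[1],cv2.resize(p['frame'][180:320,180:360],None,fx=4,fy=4,interpolation=cv2.INTER_CUBIC))
E
python3 kz.py 9; python3 st.py
```

```text
0.96 2139 knob origin est 0.1182 [0.1316 0.1322 0.1326 0.133  0.1335]
19.1 [0.5249 0.1446 0.1005] [-2.27  0.06  6.3 ] tq tool [-0.016 -0.417  0.027] yaw -0.3211 w 0.035249637928428924
```

View pics/s9.png

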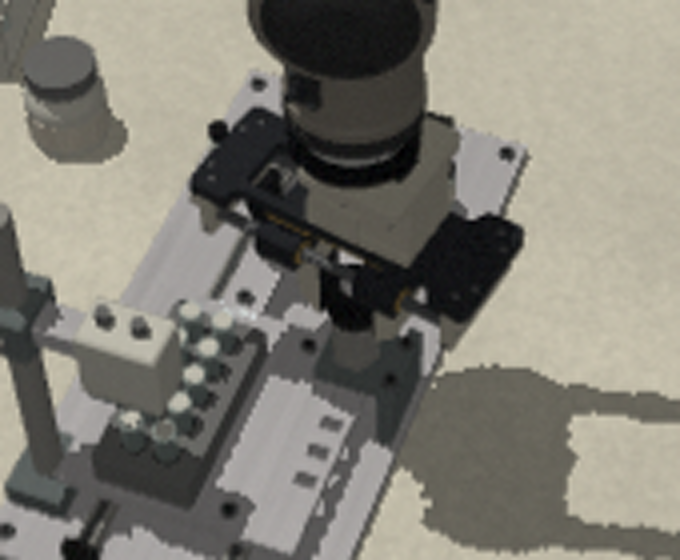

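View pics/w9.png

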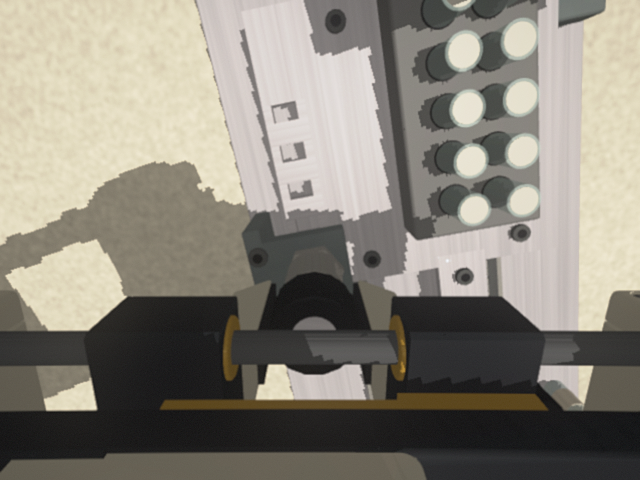

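The knob origin is at 118.2 mm and still hanging on the hand, slightly below the nominal 119 mm. I need to know whether this is the notch, which has only 0.12 rad of free play. I'll probe by turning a little further, watching the moment.

{"method": "arm_command", "body": {
  "moves": [
    {"rx":0,"ry":0,"rz":0.02,"tx":-0.1,"ty":0,"tz":0,"hand":-0.6},
    {"rx":0,"ry":0,"rz":0.02,"tx":-0.1,"ty":0,"tz":0,"hand":-0.6},
    {"rx":0,"ry":0,"rz":0.02,"tx":0,"ty":0,"tz":0,"hand":-0.6},
    {"rx":0,"ry":0,"rz":0,"tx":0,"ty":0,"tz":0,"hand":-0.6},
    {"rx":0,"ry":0,"rz":0,"tx":0,"ty":0,"tz":0,"hand":-0.6},
    {"rx":0,"ry":0,"rz":0,"tx":0,"ty":0,"tz":0,"hand":-0.6},
    {"rx":0,"ry":0,"rz":0,"tx":0,"ty":0,"tz":0,"hand":-0.6},
    {"rx":0,"ry":0,"rz":0,"tx":0,"ty":0,"tz":0,"hand":-0.6}
  ]
}}

```text
clock: 19.77
position: [0.5249, 0.1447, 0.1006]
eef_rot: [[0.928, -0.372, 0.0], [-0.372, -0.928, -0.0], [0.0, 0.0, -1.0]]
force: [-2.5, 0.5, -6.3]
gripper_width: 0.0354
```

```bash
python3 st.py
```

```text
19.7667 [0.5249 0.1447 0.1006] [-2.49  0.44  6.25] tq tool [-0.082 -0.195  0.025] yaw -0.3809 w 0.03538759743778719
```

{"method": "arm_command", "body": {
  "moves": [
    {"rx":0,"ry":0,"rz":0.02,"tx":-0.1,"ty":0,"tz":0,"hand":-0.6},
    {"rx":0,"ry":0,"rz":0.02,"tx":-0.1,"ty":0,"tz":0,"hand":-0.6},
    {"rx":0,"ry":0,"rz":0.01,"tx":0,"ty":0,"tz":0,"hand":-0.6},
    {"rx":0,"ry":0,"rz":0,"tx":0,"ty":0,"tz":0,"hand":-0.6},
    {"rx":0,"ry":0,"rz":0,"tx":0,"ty":0,"tz":0,"hand":-0.6},
    {"rx":0,"ry":0,"rz":0,"tx":0,"ty":0,"tz":0,"hand":-0.6},
    {"rx":0,"ry":0,"rz":0,"tx":0,"ty":0,"tz":0,"hand":-0.6},
    {"rx":0,"ry":0,"rz":0,"tx":0,"ty":0,"tz":0,"hand":-0.6}
  ]
}}

```text
clock: 20.43
position: [0.5249, 0.1447, 0.1007]
eef_rot: [[0.909, -0.418, 0.001], [-0.418, -0.909, -0.0], [0.001, -0.0, -1.0]]
force: [0.0, -0.8, -6.6]
gripper_width: 0.0356
```

```bash
python3 st.py
```

```text
20.4333 [0.5249 0.1447 0.1007] [0.33 0.73 6.55] tq tool [-0.106  0.048 -0.015] yaw -0.431 w 0.03564387947950166
```

There's no resistance even 0.11 rad past there, so this is not the notch. It's still in the wide slot. I'll raise back to about 124.5 mm with a firmer grip, turn further, then feel for the floor again.

{"method": "arm_command", "body": {
  "moves": [
    {"rx":0,"ry":0,"rz":0,"tx":0,"ty":0,"tz":0,"hand":-0.6},
    {"rx":0,"ry":0,"rz":0,"tx":0,"ty":0,"tz":-0.6,"hand":-0.6},
    {"rx":0,"ry":0,"rz":0,"tx":0,"ty":0,"tz":-1.2,"hand":-0.6},
    {"rx":0,"ry":0,"rz":0,"tx":0,"ty":0,"tz":-1.5,"hand":-0.6},
    {"rx":0,"ry":0,"rz":0,"tx":0,"ty":0,"tz":-1.5,"hand":-0.6},
    {"rx":0,"ry":0,"rz":0,"tx":0,"ty":0,"tz":-1.0,"hand":-0.6},
    {"rx":0,"ry":0,"rz":0,"tx":0,"ty":0,"tz":-0.4,"hand":-0.6},
    {"rx":0,"ry":0,"rz":0,"tx":0,"ty":0,"tz":0,"hand":-0.6}
  ],
  "force": 30
}}

```text
clock: 21.1
position: [0.5248, 0.1447, 0.1069]
eef_rot: [[0.909, -0.418, 0.001], [-0.418, -0.909, -0.0], [0.001, -0.0, -1.0]]
force: [2.1, -1.8, -8.3]
gripper_width: 0.0356
```

```bash
python3 st.py; python3 kz.py 10
```

```text
21.1 [0.5248 0.1447 0.1069] [2.7  0.74 8.31] tq tool [-0.115  0.442  0.032] yaw -0.431 w 0.03560698462033121
0.91 2133 knob origin est 0.1246 [0.138  0.1386 0.139  0.1393 0.1399]
```

{"method": "arm_command", "body": {
  "moves": [
    {"rx":0,"ry":0,"rz":0,"tx":0.1,"ty":0,"tz":0,"hand":-0.6},
    {"rx":0,"ry":0,"rz":0.02,"tx":0.1,"ty":0,"tz":0,"hand":-0.6},
    {"rx":0,"ry":0,"rz":0.03,"tx":0,"ty":0,"tz":0,"hand":-0.6},
    {"rx":0,"ry":0,"rz":0.04,"tx":0,"ty":0,"tz":0,"hand":-0.6},
    {"rx":0,"ry":0,"rz":0.04,"tx":0,"ty":0,"tz":0,"hand":-0.6},
    {"rx":0,"ry":0,"rz":0.04,"tx":0,"ty":0,"tz":0,"hand":-0.6},
    {"rx":0,"ry":0,"rz":0.04,"tx":0,"ty":0,"tz":0,"hand":-0.6},
    {"rx":0,"ry":0,"rz":0.04,"tx":0,"ty":0,"tz":0,"hand":-0.6}
  ]
}}

```text
clock: 21.97
position: [0.5248, 0.1447, 0.1068]
eef_rot: [[0.775, -0.632, 0.0], [-0.632, -0.775, -0.0], [0.0, 0.0, -1.0]]
force: [2.5, -1.8, -7.6]
gripper_width: 0.0357
```

```bash
python3 st.py
```

```text
21.9667 [0.5248 0.1447 0.1068] [ 3.1  -0.17  7.57] tq tool [ 0.031  0.444 -0.044] yaw -0.6839 w 0.03567225945839291
```

{"method": "arm_command", "body": {
  "moves": [
    {"rx":0,"ry":0,"rz":0,"tx":0.1,"ty":0,"tz":0.3,"hand":-0.6},
    {"rx":0,"ry":0,"rz":0,"tx":0.1,"ty":0,"tz":0.3,"hand":-0.6},
    {"rx":0,"ry":0,"rz":0,"tx":0,"ty":0,"tz":0.3,"hand":-0.6},
    {"rx":0,"ry":0,"rz":0,"tx":0,"ty":0,"tz":0.3,"hand":-0.6},
    {"rx":0,"ry":0,"rz":0,"tx":0,"ty":0,"tz":0.2,"hand":-0.6},
    {"rx":0,"ry":0,"rz":0,"tx":0,"ty":0,"tz":0.1,"hand":-0.6},
    {"rx":0,"ry":0,"rz":0,"tx":0,"ty":0,"tz":0,"hand":-0.6},
    {"rx":0,"ry":0,"rz":0,"tx":0,"ty":0,"tz":0,"hand":-0.6}
  ]
}}

```text
clock: 22.63
position: [0.5248, 0.1447, 0.1054]
eef_rot: [[0.777, -0.629, -0.0], [-0.629, -0.777, 0.0], [-0.0, -0.0, -1.0]]
force: [-1.0, -0.2, -4.5]
gripper_width: 0.0353
```

```bash
python3 st.py
```

```text
22.6333 [0.5248 0.1447 0.1054] [-0.69  0.76  4.51] tq tool [ 0.025 -0.068 -0.01 ] yaw -0.6809 w 0.03528016597941153
```

The force has dropped to −4.5 N at +10.6 mm: the tongue now sits on the run's floor. I'll press slightly and turn on in 0.08 rad steps until the load returns to about −7 N.

{"method": "arm_command", "body": {
  "moves": [
    {"rx":0,"ry":0,"rz":0,"tx":0,"ty":0,"tz":0.1,"hand":-0.6},
    {"rx":0,"ry":0,"rz":0,"tx":0,"ty":0,"tz":0.1,"hand":-0.6},
    {"rx":0,"ry":0,"rz":0.01,"tx":0,"ty":0,"tz":0,"hand":-0.6},
    {"rx":0,"ry":0,"rz":0.02,"tx":0,"ty":0,"tz":0,"hand":-0.6},
    {"rx":0,"ry":0,"rz":0.02,"tx":0,"ty":0,"tz":0,"hand":-0.6},
    {"rx":0,"ry":0,"rz":0.02,"tx":0,"ty":0,"tz":0,"hand":-0.6},
    {"rx":0,"ry":0,"rz":0.01,"tx":0,"ty":0,"tz":0,"hand":-0.6},
    {"rx":0,"ry":0,"rz":0,"tx":0,"ty":0,"tz":0,"hand":-0.6}
  ]
}}

```text
clock: 23.3
position: [0.5249, 0.1447, 0.1053]
eef_rot: [[0.724, -0.69, -0.0], [-0.69, -0.724, 0.0], [-0.0, -0.0, -1.0]]
force: [-2.4, 1.2, 0.1]
gripper_width: 0.0356
```

```bash
python3 st.py
```

```text
23.3 [0.5249 0.1447 0.1053] [-2.58  0.81 -0.15] tq tool [-0.178 -0.418 -0.007] yaw -0.7619 w 0.03557177898225113
```

{"method": "arm_command", "body": {
  "moves": [
    {"rx":0,"ry":0,"rz":0.01,"tx":-0.1,"ty":0,"tz":0,"hand":-0.6},
    {"rx":0,"ry":0,"rz":0.02,"tx":-0.1,"ty":0,"tz":0,"hand":-0.6},
    {"rx":0,"ry":0,"rz":0.02,"tx":0,"ty":0,"tz":0,"hand":-0.6},
    {"rx":0,"ry":0,"rz":0.02,"tx":0,"ty":0,"tz":0,"hand":-0.6},
    {"rx":0,"ry":0,"rz":0.01,"tx":0,"ty":0,"tz":0,"hand":-0.6},
    {"rx":0,"ry":0,"rz":0,"tx":0,"ty":0,"tz":0,"hand":-0.6},
    {"rx":0,"ry":0,"rz":0,"tx":0,"ty":0,"tz":0,"hand":-0.6},
    {"rx":0,"ry":0,"rz":0,"tx":0,"ty":0,"tz":0,"hand":-0.6}
  ]
}}

```text
clock: 23.97
position: [0.5249, 0.1447, 0.1052]
eef_rot: [[0.667, -0.745, 0.0], [-0.745, -0.667, -0.0], [0.0, -0.0, -1.0]]
force: [-2.9, 0.7, 0.6]
gripper_width: 0.035
```

```bash
python3 st.py
```

```text
23.9667 [0.5249 0.1447 0.1052] [-2.49  1.67 -0.57] tq tool [-0.221 -0.288 -0.031] yaw -0.8409 w 0.03497490339907354
```

{"method": "arm_command", "body": {
  "moves": [
    {"rx":0,"ry":0,"rz":0.01,"tx":-0.1,"ty":0.1,"tz":0,"hand":-0.6},
    {"rx":0,"ry":0,"rz":0.02,"tx":-0.1,"ty":0,"tz":0,"hand":-0.6},
    {"rx":0,"ry":0,"rz":0.02,"tx":0,"ty":0,"tz":0,"hand":-0.6},
    {"rx":0,"ry":0,"rz":0.02,"tx":0,"ty":0,"tz":0,"hand":-0.6},
    {"rx":0,"ry":0,"rz":0.01,"tx":0,"ty":0,"tz":0,"hand":-0.6},
    {"rx":0,"ry":0,"rz":0,"tx":0,"ty":0,"tz":0,"hand":-0.6},
    {"rx":0,"ry":0,"rz":0,"tx":0,"ty":0,"tz":0,"hand":-0.6},
    {"rx":0,"ry":0,"rz":0,"tx":0,"ty":0,"tz":0,"hand":-0.6}
  ]
}}

```text
clock: 24.63
position: [0.5248, 0.1447, 0.1051]
eef_rot: [[0.605, -0.796, 0.0], [-0.796, -0.605, -0.0], [0.0, -0.0, -1.0]]
force: [1.5, -1.3, -1.8]
gripper_width: 0.0354
```

```bash
python3 st.py
```

```text
24.6333 [0.5248 0.1447 0.1051] [ 1.92 -0.37  1.83] tq tool [ 0.066  0.166 -0.061] yaw -0.9209 w 0.03541727803924795
```

{"method": "arm_command", "body": {
  "moves": [
    {"rx":0,"ry":0,"rz":0.01,"tx":0.1,"ty":0,"tz":0,"hand":-0.6},
    {"rx":0,"ry":0,"rz":0.02,"tx":0.1,"ty":0,"tz":0,"hand":-0.6},
    {"rx":0,"ry":0,"rz":0.02,"tx":0,"ty":0,"tz":0,"hand":-0.6},
    {"rx":0,"ry":0,"rz":0.02,"tx":0,"ty":0,"tz":0,"hand":-0.6},
    {"rx":0,"ry":0,"rz":0.01,"tx":0,"ty":0,"tz":0,"hand":-0.6},
    {"rx":0,"ry":0,"rz":0,"tx":0,"ty":0,"tz":0,"hand":-0.6},
    {"rx":0,"ry":0,"rz":0,"tx":0,"ty":0,"tz":0,"hand":-0.6},
    {"rx":0,"ry":0,"rz":0,"tx":0,"ty":0,"tz":0,"hand":-0.6}
  ]
}}

```text
clock: 25.3
position: [0.5248, 0.1446, 0.1049]
eef_rot: [[0.54, -0.842, 0.0], [-0.842, -0.54, -0.0], [0.0, -0.0, -1.0]]
force: [1.8, 0.7, -4.7]
gripper_width: 0.0358
```

```bash
python3 st.py
```

```text
25.3 [0.5248 0.1446 0.1049] [ 0.41 -1.9   4.73] tq tool [0.34  0.117 0.047] yaw -1.0009 w 0.03580505104224658
```

{"method": "arm_command", "body": {
  "moves": [
    {"rx":0,"ry":0,"rz":0,"tx":0,"ty":-0.1,"tz":0.1,"hand":-0.6},
    {"rx":0,"ry":0,"rz":0,"tx":0,"ty":-0.1,"tz":0.1,"hand":-0.6},
    {"rx":0,"ry":0,"rz":0,"tx":0,"ty":0,"tz":0.1,"hand":-0.6},
    {"rx":0,"ry":0,"rz":0,"tx":0,"ty":0,"tz":0,"hand":-0.6},
    {"rx":0,"ry":0,"rz":0,"tx":0,"ty":0,"tz":0,"hand":-0.6},
    {"rx":0,"ry":0,"rz":0,"tx":0,"ty":0,"tz":0,"hand":-0.6},
    {"rx":0,"ry":0,"rz":0,"tx":0,"ty":0,"tz":0,"hand":-0.6},
    {"rx":0,"ry":0,"rz":0,"tx":0,"ty":0,"tz":0,"hand":-0.6}
  ]
}}

```text
clock: 25.97
position: [0.5248, 0.1447, 0.1048]
eef_rot: [[0.539, -0.842, -0.0], [-0.842, -0.539, -0.0], [0.0, 0.0, -1.0]]
force: [0.9, 0.2, -2.9]
gripper_width: 0.0357
```

```bash
python3 st.py
```

```text
25.9667 [0.5248 0.1447 0.1048] [ 0.33 -0.88  2.91] tq tool [0.073 0.111 0.011] yaw -1.001 w 0.03574908964267482
```

{"method": "arm_command", "body": {
  "moves": [
    {"rx":0,"ry":0,"rz":0.01,"tx":0,"ty":0,"tz":0.1,"hand":-0.6},
    {"rx":0,"ry":0,"rz":0.02,"tx":0,"ty":0,"tz":0.05,"hand":-0.6},
    {"rx":0,"ry":0,"rz":0.02,"tx":0,"ty":0,"tz":0,"hand":-0.6},
    {"rx":0,"ry":0,"rz":0.02,"tx":0,"ty":0,"tz":0,"hand":-0.6},
    {"rx":0,"ry":0,"rz":0.01,"tx":0,"ty":0,"tz":0,"hand":-0.6},
    {"rx":0,"ry":0,"rz":0,"tx":0,"ty":0,"tz":0,"hand":-0.6},
    {"rx":0,"ry":0,"rz":0,"tx":0,"ty":0,"tz":0,"hand":-0.6},
    {"rx":0,"ry":0,"rz":0,"tx":0,"ty":0,"tz":0,"hand":-0.6}
  ]
}}

```text
clock: 26.63
position: [0.5248, 0.1447, 0.1044]
eef_rot: [[0.471, -0.882, -0.0], [-0.882, -0.471, -0.0], [-0.0, 0.0, -1.0]]
force: [2.5, -0.3, -8.6]
gripper_width: 0.0356
```

```bash
python3 st.py; python3 kz.py 11
```

```text
26.6333 [0.5248 0.1447 0.1044] [ 1.46 -2.03  8.64] tq tool [ 0.135  0.088 -0.002] yaw -1.0809 w 0.03557347199471053
0.82 2136 knob origin est 0.122 [0.1355 0.136  0.1364 0.1368 0.1374]
```

Full load is back (−8.6 N) and the knob is at 122.0 mm, below the run, so the notch starts here (turn about 1.37). I'll ease down.

{"method": "arm_command", "body": {
  "moves": [
    {"rx":0,"ry":0,"rz":0,"tx":0,"ty":-0.1,"tz":0.15,"hand":-0.6},
    {"rx":0,"ry":0,"rz":0,"tx":0,"ty":-0.1,"tz":0.15,"hand":-0.6},
    {"rx":0,"ry":0,"rz":0,"tx":0,"ty":0,"tz":0.15,"hand":-0.6},
    {"rx":0,"ry":0,"rz":0,"tx":0,"ty":0,"tz":0.15,"hand":-0.6},
    {"rx":0,"ry":0,"rz":0,"tx":0,"ty":0,"tz":0.2,"hand":-0.6},
    {"rx":0,"ry":0,"rz":0,"tx":0,"ty":0,"tz":0.2,"hand":-0.6},
    {"rx":0,"ry":0,"rz":0,"tx":0,"ty":0,"tz":0,"hand":-0.6},
    {"rx":0,"ry":0,"rz":0,"tx":0,"ty":0,"tz":0,"hand":-0.6}
  ]
}}

```text
clock: 27.5
position: [0.5248, 0.1447, 0.1035]
eef_rot: [[0.47, -0.882, -0.001], [-0.882, -0.47, -0.0], [-0.0, 0.001, -1.0]]
force: [-1.2, -2.2, -7.6]
gripper_width: 0.0353
```

```bash
python3 st.py
```

```text
27.5 [0.5248 0.1447 0.1035] [1.4  2.09 7.62] tq tool [-0.288  0.179  0.081] yaw -1.081 w 0.03529366558595209
```

{"method": "arm_command", "body": {
  "moves": [
    {"rx":0,"ry":0,"rz":0.01,"tx":0.1,"ty":0.1,"tz":0.1,"hand":-0.6},
    {"rx":0,"ry":0,"rz":0.01,"tx":0,"ty":0.1,"tz":0.2,"hand":-0.6},
    {"rx":0,"ry":0,"rz":0.01,"tx":0,"ty":0,"tz":0.3,"hand":-0.6},
    {"rx":0,"ry":0,"rz":0,"tx":0,"ty":0,"tz":0.3,"hand":-0.6},
    {"rx":0,"ry":0,"rz":0,"tx":0,"ty":0,"tz":0.3,"hand":-0.6},
    {"rx":0,"ry":0,"rz":0,"tx":0,"ty":0,"tz":0.3,"hand":-0.6},
    {"rx":0,"ry":0,"rz":0,"tx":0,"ty":0,"tz":0,"hand":-0.6},
    {"rx":0,"ry":0,"rz":0,"tx":0,"ty":0,"tz":0,"hand":-0.6}
  ]
}}

```text
clock: 28.17
position: [0.5248, 0.1447, 0.102]
eef_rot: [[0.444, -0.896, -0.0], [-0.896, -0.444, -0.0], [-0.0, 0.0, -1.0]]
force: [-2.4, -0.8, -7.1]
gripper_width: 0.0356
```

```bash
python3 st.py
```

```text
28.1667 [0.5248 0.1447 0.102 ] [-0.36  2.54  7.09] tq tool [-0.307  0.003 -0.025] yaw -1.111 w 0.035564210224730095
```

{"method": "arm_command", "body": {
  "moves": [
    {"rx":0,"ry":0,"rz":0,"tx":0,"ty":0.1,"tz":0.15,"hand":-0.6},
    {"rx":0,"ry":0,"rz":0,"tx":0,"ty":0.1,"tz":0.15,"hand":-0.6},
    {"rx":0,"ry":0,"rz":0,"tx":0,"ty":0,"tz":0.1,"hand":-0.6},
    {"rx":0,"ry":0,"rz":0,"tx":0,"ty":0,"tz":0.1,"hand":-0.6},
    {"rx":0,"ry":0,"rz":0,"tx":0,"ty":0,"tz":0.1,"hand":-0.6},
    {"rx":0,"ry":0,"rz":0,"tx":0,"ty":0,"tz":0.1,"hand":-0.6},
    {"rx":0,"ry":0,"rz":0,"tx":0,"ty":0,"tz":0,"hand":-0.6},
    {"rx":0,"ry":0,"rz":0,"tx":0,"ty":0,"tz":0,"hand":-0.6}
  ]
}}

```text
clock: 28.83
position: [0.5248, 0.1447, 0.1015]
eef_rot: [[0.444, -0.896, 0.0], [-0.896, -0.444, 0.0], [-0.0, -0.0, -1.0]]
force: [-0.2, 0.7, -5.9]
gripper_width: 0.0356
```

```bash
python3 st.py
```

```text
28.8333 [0.5248 0.1447 0.1015] [-0.75 -0.12  5.88] tq tool [-0.118 -0.218  0.023] yaw -1.111 w 0.03558933379603547
```

{"method": "arm_command", "body": {
  "moves": [
    {"rx":0,"ry":0,"rz":0,"tx":0,"ty":0,"tz":0.1,"hand":-0.6},
    {"rx":0,"ry":0,"rz":0,"tx":0,"ty":0,"tz":0.1,"hand":-0.6},
    {"rx":0,"ry":0,"rz":0,"tx":0,"ty":0,"tz":0.1,"hand":-0.6},
    {"rx":0,"ry":0,"rz":0,"tx":0,"ty":0,"tz":0,"hand":-0.6},
    {"rx":0,"ry":0,"rz":0,"tx":0,"ty":0,"tz":0,"hand":-0.6},
    {"rx":0,"ry":0,"rz":0,"tx":0,"ty":0,"tz":0,"hand":-0.6},
    {"rx":0,"ry":0,"rz":0,"tx":0,"ty":0,"tz":0,"hand":-0.6},
    {"rx":0,"ry":0,"rz":0,"tx":0,"ty":0,"tz":0,"hand":-0.6}
  ]
}}

```text
clock: 29.5
position: [0.5248, 0.1447, 0.1013]
eef_rot: [[0.444, -0.896, 0.0], [-0.896, -0.444, 0.0], [0.0, -0.0, -1.0]]
force: [-2.2, 2.3, -0.8]
gripper_width: 0.0354
```

```bash
python3 st.py; python3 kz.py 12
```

```text
29.5 [0.5248 0.1447 0.1013] [-3.01  1.    0.8 ] tq tool [-0.2   -0.497  0.011] yaw -1.111 w 0.03544979839186211
0.82 2096 knob origin est 0.119 [0.1324 0.133  0.1334 0.1338 0.1344]
```

The knob is at 119.0 mm and the notch floor carries the spring. I'll reduce the grip and open.

{"method": "arm_command", "body": {
  "moves": [
    {"rx":0,"ry":0,"rz":0,"tx":0,"ty":0,"tz":0,"hand":-0.24},
    {"rx":0,"ry":0,"rz":0,"tx":0,"ty":0,"tz":0,"hand":-0.2},
    {"rx":0,"ry":0,"rz":0,"tx":0,"ty":0,"tz":0,"hand":-0.1},
    {"rx":0,"ry":0,"rz":0,"tx":0,"ty":0,"tz":0,"hand":0.0},
    {"rx":0,"ry":0,"rz":0,"tx":0,"ty":0,"tz":0,"hand":0.15},
    {"rx":0,"ry":0,"rz":0,"tx":0,"ty":0,"tz":0,"hand":0.15},
    {"rx":0,"ry":0,"rz":0,"tx":0,"ty":0,"tz":0,"hand":0.15},
    {"rx":0,"ry":0,"rz":0,"tx":0,"ty":0,"tz":0,"hand":0.15}
  ]
}}

```text
clock: 30.37
position: [0.5249, 0.1445, 0.1012]
eef_rot: [[0.444, -0.896, 0.0], [-0.896, -0.444, -0.0], [0.0, -0.0, -1.0]]
force: [0.2, -0.1, -0.2]
gripper_width: 0.0527
```

```bash
python3 st.py; python3 kz.py 13
```

```text
30.3667 [0.5249 0.1445 0.1012] [ 0.22 -0.16  0.24] tq tool [-0.025 -0.031  0.062] yaw -1.1111 w 0.05270311089292272Traceback (most recent call last):
  File "kz.py", line 5, in <module>
    m=r[0]['region'];ys,xs=np.nonzero(m)
      ~^^^
IndexError: list index out of range
```

Now rise slowly at first, then clear, and verify.

{"method": "arm_command", "body": {
  "moves": [
    {"rx":0,"ry":0,"rz":0,"tx":0,"ty":0,"tz":-3,"hand":0.15},
    {"rx":0,"ry":0,"rz":0,"tx":0,"ty":0,"tz":-8,"hand":0.15},
    {"rx":0,"ry":0,"rz":0,"tx":0,"ty":0,"tz":-14,"hand":0.15},
    {"rx":0,"ry":0,"rz":0,"tx":0,"ty":0,"tz":-18,"hand":0.15},
    {"rx":0,"ry":0,"rz":0,"tx":0,"ty":0,"tz":-18,"hand":0.15},
    {"rx":0,"ry":0,"rz":0,"tx":0,"ty":0,"tz":-15,"hand":0.15},
    {"rx":0,"ry":0,"rz":0,"tx":0,"ty":0,"tz":-8,"hand":0.15},
    {"rx":0,"ry":0,"rz":0,"tx":0,"ty":0,"tz":0,"hand":0.15}
  ]
}}

```text
clock: 31.13
position: [0.5258, 0.1447, 0.1875]
eef_rot: [[0.444, -0.896, 0.004], [-0.896, -0.444, 0.0], [0.001, -0.004, -1.0]]
force: [-0.1, 0.7, -0.5]
gripper_width: 0.0527
```

```bash
python3 st.py
python3 - <<'E'
from h import *
s=monitor.state();R=s['eef_rot']
p=cams.get_image('wrist');d=p['range_z']
K=np.array(p["intrinsics"]);T=np.array(p["extrinsics"])
v,u=np.mgrid[0:480,0:640]
n=cv2.undistortPoints(np.stack([u,v],-1).reshape(-1,1,2).astype(float),K,np.array(p['dist_coeffs'])).reshape(-1,2)
dd=d.reshape(-1);P=np.c_[n[:,0]*dd,-n[:,1]*dd,-dd]@T[:3,:3].T+T[:3,3]
def disc(c,lo,hi,r):
    k=(dd>0)&(np.hypot(P[:,0]-c[0],P[:,1]-c[1])<r)&(P[:,2]>lo)&(P[:,2]<hi)
    q=P[k]
    if len(q)<10: print('few',len(q));return
    zt=np.percentile(q[:,2],80);q=q[abs(q[:,2]-zt)<.003]
    print(len(q),'ztop',np.median(q[:,2]).round(4),'mid',((q.min(0)+q.max(0))/2).round(4),(q.max(0)-q.min(0)).round(4))
disc((.5249,.1447),.11,.15,.03);disc((.603,.067),.11,.14,.03)
for n_ in ['plunger','tray_handle']:
    for r in cams.landmark_of(p,n_)[:1]:
        w=world(p,r['location'],z=.106 if n_!='plunger' else .119);print(n_,r['confidence'],np.round(r['location'],1),w.round(4))
cv2.imwrite('pics/w14.png',p['frame'])
E
```

```text
31.1333 [0.5258 0.1447 0.1875] [-0.66 -0.24  0.5 ] tq tool [0.    0.05  0.001] yaw -1.111 w 0.052723055806398966
2460 ztop 0.1334 mid [0.5252 0.1442 0.1333] [0.0358 0.0358 0.005 ]
979 ztop 0.1266 mid [0.6049 0.0659 0.1265] [0.0219 0.0217 0.0049]
plunger 0.84 [311.4 254.2] [0.5253 0.146  0.119 ]
tray_handle 0.94 [478.  194.7] [0.6062 0.065  0.106 ]
```

View pics/w14.png

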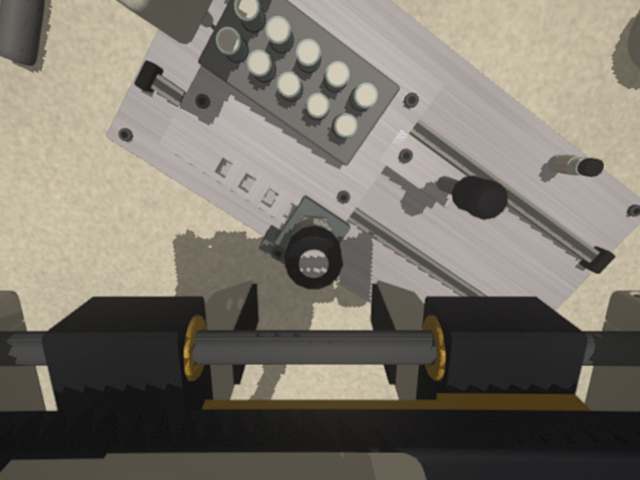

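The knob is parked at 119.0 mm (top 133.4 against 126.9 when locked), and it was released with the tray still in. The handle's top centre is at (0.6049, 0.0659) and 126.6 mm high, as it should be. I'll move above it and align the jaws with the pull direction.

{"method": "arm_command", "body": {
  "moves": [
    {"rx":0,"ry":0,"rz":0,"tx":10,"ty":-3.4,"tz":0,"hand":0.15},
    {"rx":0,"ry":0,"rz":0,"tx":19,"ty":-6.5,"tz":0,"hand":0.15},
    {"rx":0,"ry":0,"rz":0,"tx":20,"ty":-6.9,"tz":0,"hand":0.15},
    {"rx":0,"ry":0,"rz":0,"tx":20,"ty":-6.9,"tz":0,"hand":0.15},
    {"rx":0,"ry":0,"rz":0,"tx":20,"ty":-6.9,"tz":0,"hand":0.15},
    {"rx":0,"ry":0,"rz":0,"tx":12,"ty":-4,"tz":0,"hand":0.15},
    {"rx":0,"ry":0,"rz":0,"tx":4.7,"ty":-1.6,"tz":0,"hand":0.15},
    {"rx":0,"ry":0,"rz":0,"tx":0,"ty":0,"tz":0,"hand":0.15}
  ]
}}

```text
clock: 31.95
position: [0.6044, 0.0649, 0.1842]
eef_rot: [[0.442, -0.897, -0.001], [-0.897, -0.442, -0.0], [-0.001, 0.001, -1.0]]
force: [-0.5, -1.5, -0.5]
gripper_width: 0.0526
```

{"method": "arm_command", "body": {
  "moves": [
    {"rx":0,"ry":0,"rz":0.1,"tx":0,"ty":0,"tz":0,"hand":0.15},
    {"rx":0,"ry":0,"rz":0.1,"tx":0,"ty":0,"tz":0,"hand":0.15},
    {"rx":0,"ry":0,"rz":0.1,"tx":0,"ty":0,"tz":5,"hand":0.15},
    {"rx":0,"ry":0,"rz":0.1,"tx":0,"ty":0,"tz":10,"hand":0.15},
    {"rx":0,"ry":0,"rz":0.1,"tx":0,"ty":0,"tz":10,"hand":0.15},
    {"rx":0,"ry":0,"rz":0.09,"tx":0,"ty":0,"tz":5,"hand":0.15},
    {"rx":0,"ry":0,"rz":0,"tx":0,"ty":0,"tz":0,"hand":0.15},
    {"rx":0,"ry":0,"rz":0,"tx":0,"ty":0,"tz":0,"hand":0.15}
  ]
}}

```text
clock: 32.62
position: [0.6034, 0.0667, 0.1551]
eef_rot: [[-0.126, -0.992, -0.001], [-0.992, 0.126, 0.0], [0.0, 0.001, -1.0]]
force: [-0.1, -0.8, 0.4]
gripper_width: 0.0529
```

```bash
cat > hd.py <<'E'
from h import *
import sys
s=monitor.state();R=s['eef_rot']
p=cams.get_image('wrist');d=p['range_z']
K=np.array(p["intrinsics"]);T=np.array(p["extrinsics"])
v,u=np.mgrid[0:480,0:640]
n=cv2.undistortPoints(np.stack([u,v],-1).reshape(-1,1,2).astype(float),K,np.array(p['dist_coeffs'])).reshape(-1,2)
dd=d.reshape(-1);P=np.c_[n[:,0]*dd,-n[:,1]*dd,-dd]@T[:3,:3].T+T[:3,3]
c=np.array([float(sys.argv[2]),float(sys.argv[3])])
for c,lo,hi in [(c,.115,.138),(np.array([.5249,.1447]),.115,.14)]:
    k=(dd>0)&(np.hypot(P[:,0]-c[0],P[:,1]-c[1])<.025)&(P[:,2]>lo)&(P[:,2]<hi)
    q=P[k]
    if len(q)<10: print('few');continue
    zt=np.percentile(q[:,2],80);q=q[abs(q[:,2]-zt)<.003]
    m=(q.min(0)+q.max(0))/2
    print(len(q),'ztop',np.median(q[:,2]).round(4),'mid',m.round(4),(q.max(0)-q.min(0)).round(4),'tool',(R.T@(m-s['position'])).round(4))
cv2.imwrite('pics/w%s.png'%sys.argv[1],p['frame'])
E
python3 st.py; python3 hd.py 15 .605 .066
```

```text
32.6167 [0.6034 0.0667 0.1551] [ 0.77  0.01 -0.38] tq tool [-0.035 -0.035 -0.045] yaw -1.6974 w 0.052859473764782644
1068 ztop 0.1266 mid [0.6054 0.065  0.1265] [0.0214 0.0218 0.0047] tool [ 0.0014 -0.0022  0.0286]
18 ztop 0.1195 mid [0.5285 0.1273 0.1199] [0.0058 0.0009 0.0054] tool [-0.0507  0.082   0.0353]
```

View pics/w15.png

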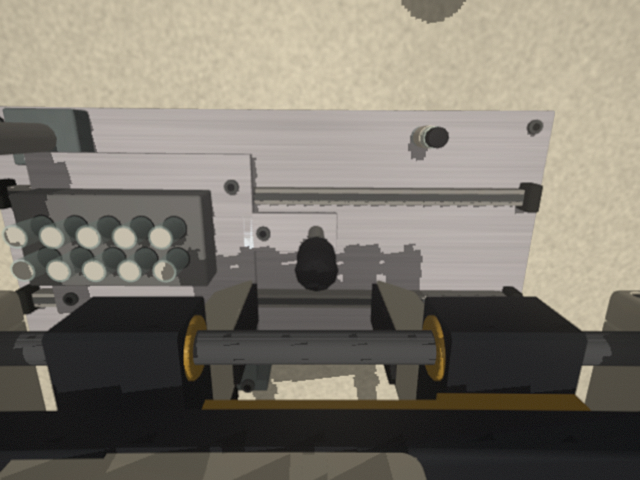

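The rails run level in the picture, so the jaws are aligned. The handle is centred at (316,262) between the fingers, and the nearest vial (165,270) is clear. I'll correct 1.4/−2.2 mm and descend 66 mm.

{"method": "arm_command", "body": {
  "moves": [
    {"rx":0,"ry":0,"rz":0,"tx":1.4,"ty":-2.2,"tz":2,"hand":0.15},
    {"rx":0,"ry":0,"rz":0,"tx":0,"ty":0,"tz":10,"hand":0.15},
    {"rx":0,"ry":0,"rz":0,"tx":0,"ty":0,"tz":13,"hand":0.15},
    {"rx":0,"ry":0,"rz":0,"tx":0,"ty":0,"tz":14,"hand":0.15},
    {"rx":0,"ry":0,"rz":0,"tx":0,"ty":0,"tz":13,"hand":0.15},
    {"rx":0,"ry":0,"rz":0,"tx":0,"ty":0,"tz":9,"hand":0.15},
    {"rx":0,"ry":0,"rz":0,"tx":0,"ty":0,"tz":5,"hand":0.15},
    {"rx":0,"ry":0,"rz":0,"tx":0,"ty":0,"tz":0,"hand":0.15}
  ]
}}

```text
clock: 33.33
position: [0.6054, 0.0642, 0.0878]
eef_rot: [[-0.13, -0.992, -0.002], [-0.992, 0.13, -0.0], [0.0, 0.002, -1.0]]
force: [-0.5, 0.2, 0.7]
gripper_width: 0.0529
```

{"method": "arm_command", "body": {
  "moves": [
    {"rx":0,"ry":0,"rz":0,"tx":0,"ty":0,"tz":0,"hand":0.05},
    {"rx":0,"ry":0,"rz":0,"tx":0,"ty":0,"tz":0,"hand":-0.05},
    {"rx":0,"ry":0,"rz":0,"tx":0,"ty":0,"tz":0,"hand":-0.15},
    {"rx":0,"ry":0,"rz":0,"tx":0,"ty":0,"tz":0,"hand":-0.25},
    {"rx":0,"ry":0,"rz":0,"tx":0,"ty":0,"tz":0,"hand":-0.33},
    {"rx":0,"ry":0,"rz":0,"tx":0,"ty":0,"tz":0,"hand":-0.38},
    {"rx":0,"ry":0,"rz":0,"tx":0,"ty":0,"tz":0,"hand":-0.42},
    {"rx":0,"ry":0,"rz":0,"tx":0,"ty":0,"tz":0,"hand":-0.46}
  ],
  "force": 10
}}

```text
clock: 34.0
position: [0.6061, 0.0642, 0.0892]
eef_rot: [[-0.13, -0.992, 0.0], [-0.992, 0.13, -0.0], [0.0, -0.0, -1.0]]
force: [0.5, 0.9, -0.1]
gripper_width: 0.0252
```

{"method": "arm_command", "body": {
  "moves": [
    {"rx":0,"ry":0,"rz":0,"tx":0,"ty":0,"tz":0,"hand":-0.49},
    {"rx":0,"ry":0,"rz":0,"tx":0,"ty":0,"tz":0,"hand":-0.52},
    {"rx":0,"ry":0,"rz":0,"tx":0,"ty":0,"tz":0,"hand":-0.55},
    {"rx":0,"ry":0,"rz":0,"tx":0,"ty":0,"tz":0,"hand":-0.58},
    {"rx":0,"ry":0,"rz":0,"tx":0,"ty":0,"tz":0,"hand":-0.62},
    {"rx":0,"ry":0,"rz":0,"tx":0,"ty":0,"tz":0,"hand":-0.7},
    {"rx":0,"ry":0,"rz":0,"tx":0,"ty":0,"tz":0,"hand":-0.7},
    {"rx":0,"ry":0,"rz":0,"tx":0,"ty":0,"tz":0,"hand":-0.7}
  ]
}}

```text
clock: 34.67
position: [0.6061, 0.0642, 0.0892]
eef_rot: [[-0.13, -0.992, 0.0], [-0.992, 0.13, -0.0], [0.0, -0.0, -1.0]]
force: [-0.3, 1.3, 0.1]
gripper_width: 0.023
```

```bash
python3 st.py
```

```text
34.6667 [0.6061 0.0642 0.0892] [-1.27  0.51 -0.08] tq tool [-0.037 -0.26   0.012] yaw -1.701 w 0.02296266751049771
```

The grip is at 23.0 mm, as expected. Starting the pull along tool +x, gently.

{"method": "arm_command", "body": {
  "moves": [
    {"rx":0,"ry":0,"rz":0,"tx":0.5,"ty":0,"tz":0,"hand":-0.7},
    {"rx":0,"ry":0,"rz":0,"tx":1,"ty":0,"tz":0,"hand":-0.7},
    {"rx":0,"ry":0,"rz":0,"tx":2,"ty":0,"tz":0,"hand":-0.7},
    {"rx":0,"ry":0,"rz":0,"tx":3,"ty":0,"tz":0,"hand":-0.7},
    {"rx":0,"ry":0,"rz":0,"tx":4,"ty":0,"tz":0,"hand":-0.7},
    {"rx":0,"ry":0,"rz":0,"tx":5,"ty":0,"tz":0,"hand":-0.7},
    {"rx":0,"ry":0,"rz":0,"tx":5,"ty":0,"tz":0,"hand":-0.7},
    {"rx":0,"ry":0,"rz":0,"tx":5,"ty":0,"tz":0,"hand":-0.7}
  ],
  "force": 15
}}

```text
clock: 35.33
position: [0.6027, 0.0382, 0.0892]
eef_rot: [[-0.13, -0.992, -0.0], [-0.992, 0.13, -0.0], [0.0, 0.0, -1.0]]
force: [0.2, 1.7, 1.2]
gripper_width: 0.0234
```

```bash
python3 st.py
```

```text
35.3333 [0.6027 0.0382 0.0892] [-1.71 -0.01 -1.25] tq tool [-0.098 -0.311  0.003] yaw -1.7012 w 0.023399572259606597
```

The drag is only 1.7 N. I'll continue to near the stop.

{"method": "arm_command", "body": {
  "moves": [
    {"rx":0,"ry":0,"rz":0,"tx":6,"ty":0,"tz":0,"hand":-0.7},
    {"rx":0,"ry":0,"rz":0,"tx":6,"ty":0,"tz":0,"hand":-0.7},
    {"rx":0,"ry":0,"rz":0,"tx":6,"ty":0,"tz":0,"hand":-0.7},
    {"rx":0,"ry":0,"rz":0,"tx":6,"ty":0,"tz":0,"hand":-0.7},
    {"rx":0,"ry":0,"rz":0,"tx":6,"ty":0,"tz":0,"hand":-0.7},
    {"rx":0,"ry":0,"rz":0,"tx":6,"ty":0,"tz":0,"hand":-0.7},
    {"rx":0,"ry":0,"rz":0,"tx":6,"ty":0,"tz":0,"hand":-0.7},
    {"rx":0,"ry":0,"rz":0,"tx":6,"ty":0,"tz":0,"hand":-0.7}
  ]
}}

```text
clock: 36.0
position: [0.5963, -0.0093, 0.0892]
eef_rot: [[-0.13, -0.992, -0.0], [-0.992, 0.13, -0.0], [0.0, 0.0, -1.0]]
force: [-2.8, 3.2, 3.1]
gripper_width: 0.023
```

{"method": "arm_command", "body": {
  "moves": [
    {"rx":0,"ry":0,"rz":0,"tx":6,"ty":0,"tz":0,"hand":-0.7},
    {"rx":0,"ry":0,"rz":0,"tx":6,"ty":0,"tz":0,"hand":-0.7},
    {"rx":0,"ry":0,"rz":0,"tx":6,"ty":0,"tz":0,"hand":-0.7},
    {"rx":0,"ry":0,"rz":0,"tx":5,"ty":0,"tz":0,"hand":-0.7},
    {"rx":0,"ry":0,"rz":0,"tx":5,"ty":0,"tz":0,"hand":-0.7},
    {"rx":0,"ry":0,"rz":0,"tx":4,"ty":0,"tz":0,"hand":-0.7},
    {"rx":0,"ry":0,"rz":0,"tx":3,"ty":0,"tz":0,"hand":-0.7},
    {"rx":0,"ry":0,"rz":0,"tx":2,"ty":0,"tz":0,"hand":-0.7}
  ]
}}

```text
clock: 36.67
position: [0.5915, -0.0457, 0.0891]
eef_rot: [[-0.13, -0.992, -0.001], [-0.992, 0.13, -0.0], [0.0, 0.001, -1.0]]
force: [-3.9, 1.7, 5.1]
gripper_width: 0.0235
```

```bash
python3 st.py; python3 -c "
from h import *
s=monitor.state()['position'];print(np.dot(s[:2]-[.6061,.0642],[-.134,-.991]))"
```

```text
36.6667 [ 0.5915 -0.0457  0.0891] [-1.2   4.14 -5.14] tq tool [-0.688 -0.374 -0.001] yaw -1.7012 w 0.0235058015180815
0.1109109136162286
```

Drawn 111 mm. I'll finish slowly to the stop with a small side relief.

{"method": "arm_command", "body": {
  "moves": [
    {"rx":0,"ry":0,"rz":0,"tx":1.5,"ty":0.2,"tz":-0.1,"hand":-0.7},
    {"rx":0,"ry":0,"rz":0,"tx":1.5,"ty":0.2,"tz":-0.1,"hand":-0.7},
    {"rx":0,"ry":0,"rz":0,"tx":1.5,"ty":0,"tz":0,"hand":-0.7},
    {"rx":0,"ry":0,"rz":0,"tx":1.5,"ty":0,"tz":0,"hand":-0.7},
    {"rx":0,"ry":0,"rz":0,"tx":1,"ty":0,"tz":0,"hand":-0.7},
    {"rx":0,"ry":0,"rz":0,"tx":1,"ty":0,"tz":0,"hand":-0.7},
    {"rx":0,"ry":0,"rz":0,"tx":0.7,"ty":0,"tz":0,"hand":-0.7},
    {"rx":0,"ry":0,"rz":0,"tx":0,"ty":0,"tz":0,"hand":-0.7}
  ]
}}

```text
clock: 37.33
position: [0.5904, -0.0538, 0.0892]
eef_rot: [[-0.13, -0.992, 0.0], [-0.992, 0.13, 0.0], [-0.0, -0.0, -1.0]]
force: [0.4, 2.9, -0.2]
gripper_width: 0.023
```

```bash
python3 st.py; python3 -c "
from h import *
s=monitor.state()['position'];print(np.dot(s[:2]-[.6061,.0642],[-.134,-.991]))"
```

```text
37.3333 [ 0.5904 -0.0538  0.0892] [-2.93  0.01  0.18] tq tool [-0.1   -0.489 -0.026] yaw -1.7011 w 0.023044649963629003
0.11900210202366136
```

{"method": "arm_command", "body": {
  "moves": [
    {"rx":0,"ry":0,"rz":0,"tx":0.5,"ty":0,"tz":0,"hand":-0.7},
    {"rx":0,"ry":0,"rz":0,"tx":0.5,"ty":0,"tz":0,"hand":-0.7},
    {"rx":0,"ry":0,"rz":0,"tx":0.4,"ty":0,"tz":0,"hand":-0.7},
    {"rx":0,"ry":0,"rz":0,"tx":0.3,"ty":0,"tz":0,"hand":-0.7},
    {"rx":0,"ry":0,"rz":0,"tx":0.3,"ty":0,"tz":0,"hand":-0.7},
    {"rx":0,"ry":0,"rz":0,"tx":0,"ty":0,"tz":0,"hand":-0.7},
    {"rx":0,"ry":0,"rz":0,"tx":0,"ty":0,"tz":0,"hand":-0.7},
    {"rx":0,"ry":0,"rz":0,"tx":0,"ty":0,"tz":0,"hand":-0.7}
  ]
}}

```text
clock: 38.0
position: [0.5904, -0.0538, 0.0892]
eef_rot: [[-0.129, -0.992, 0.001], [-0.992, 0.129, 0.003], [-0.003, -0.0, -1.0]]
force: [1.1, 9.3, -0.3]
gripper_width: 0.0232
```

```bash
python3 st.py; python3 -c "
from h import *
s=monitor.state()['position'];print(np.dot(s[:2]-[.6061,.0642],[-.134,-.991]))"
```

```text
38.0 [ 0.5904 -0.0538  0.0892] [-9.37  0.1   0.29] tq tool [-0.002 -1.625  0.009] yaw -1.7006 w 0.02320620539540305
0.11904241678538087
```

That's the end stop: no further motion and 9 N. I'll relieve the push, open slowly, and rise.

{"method": "arm_command", "body": {
  "moves": [
    {"rx":0,"ry":0,"rz":0,"tx":-0.8,"ty":0,"tz":0,"hand":-0.7},
    {"rx":0,"ry":0,"rz":0,"tx":-0.8,"ty":0,"tz":0,"hand":-0.7},
    {"rx":0,"ry":0,"rz":0,"tx":0,"ty":0,"tz":0,"hand":-0.45},
    {"rx":0,"ry":0,"rz":0,"tx":0,"ty":0,"tz":0,"hand":-0.35},
    {"rx":0,"ry":0,"rz":0,"tx":0,"ty":0,"tz":0,"hand":-0.2},
    {"rx":0,"ry":0,"rz":0,"tx":0,"ty":0,"tz":0,"hand":0.0},
    {"rx":0,"ry":0,"rz":0,"tx":0,"ty":0,"tz":0,"hand":0.1},
    {"rx":0,"ry":0,"rz":0,"tx":0,"ty":0,"tz":0,"hand":0.1}
  ]
}}

```text
clock: 38.67
position: [0.5902, -0.0546, 0.0894]
eef_rot: [[-0.13, -0.992, 0.0], [-0.992, 0.13, -0.0], [0.0, -0.0, -1.0]]
force: [-0.8, 0.6, 0.7]
gripper_width: 0.0488
```

{"method": "arm_command", "body": {
  "moves": [
    {"rx":0,"ry":0,"rz":0,"tx":0,"ty":0,"tz":-5,"hand":0.1},
    {"rx":0,"ry":0,"rz":0,"tx":0,"ty":0,"tz":-12,"hand":0.1},
    {"rx":0,"ry":0,"rz":0,"tx":0,"ty":0,"tz":-16,"hand":0.1},
    {"rx":0,"ry":0,"rz":0,"tx":0,"ty":0,"tz":-16,"hand":0.1},
    {"rx":0,"ry":0,"rz":0,"tx":0,"ty":0,"tz":-16,"hand":0.1},
    {"rx":0,"ry":0,"rz":0,"tx":0,"ty":0,"tz":-16,"hand":0.1},
    {"rx":0,"ry":0,"rz":0,"tx":0,"ty":0,"tz":-8,"hand":0.1},
    {"rx":0,"ry":0,"rz":0,"tx":0,"ty":0,"tz":0,"hand":0.1}
  ]
}}

```text
clock: 39.33
position: [0.5913, -0.0546, 0.1807]
eef_rot: [[-0.13, -0.992, 0.004], [-0.992, 0.13, -0.001], [0.001, -0.004, -1.0]]
force: [-0.2, 0.4, 0.7]
gripper_width: 0.0506
```

```bash
python3 st.py; python3 hd.py 16 .589 -.053
python3 - <<'E'
from h import *
p=cams.get_image('side');cv2.imwrite('pics/s16.png',p['frame'])
for r in cams.landmark_of(p,'plunger')[:1]: print(r['confidence'],np.round(r['location']),world(p,r['location'],z=.119))
p=cams.get_image('top');cv2.imwrite('pics/t16.png',p['frame'])
E
```

```text
39.3333 [ 0.5913 -0.0546  0.1807] [-0.35  0.22 -0.75] tq tool [-0.023 -0.019  0.017] yaw -1.701 w 0.050560438385618384
845 ztop 0.1267 mid [ 0.5892 -0.0543  0.1266] [0.0211 0.0212 0.0049] tool [-0.      0.0023  0.054 ]
371 ztop 0.1322 mid [0.5251 0.1297 0.1321] [0.0279 0.008  0.0049] tool [-0.1741  0.0897  0.0481]
0.79 [319. 273.] [0.52341146 0.14363361 0.119     ]
```

View pics/w16.png

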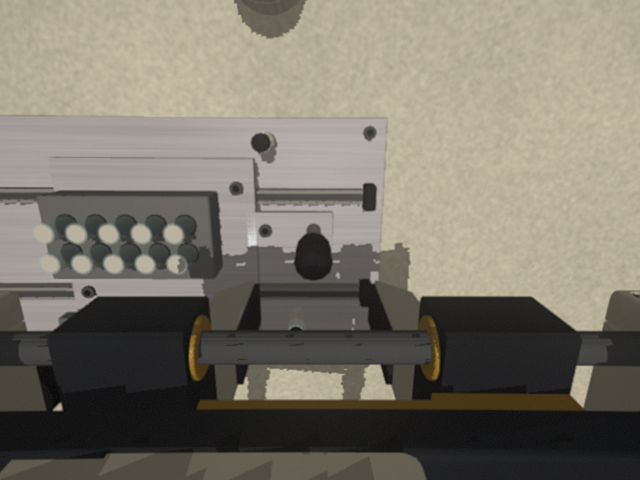

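View pics/s16.png

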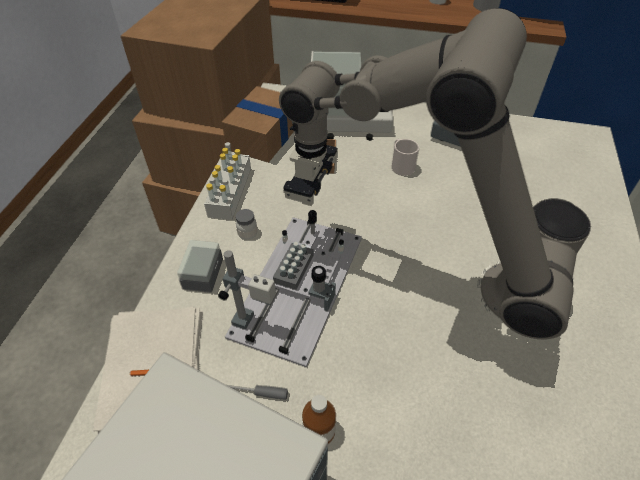

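The handle moved from (0.605, 0.065) to (0.589, −0.054), about 120 mm, so the tray is at its stop. The side view shows the knob still raised at (319,273), the vials standing and the gripper clear of everything. Handing in.

```bash
python3 -c "
from bench import order
print(order.hand_in())"
```

```text
the job is handed in; nothing more can be done
None
```

The plunger is parked in its rest notch, the tray is drawn out to its end stop, and I handed the job in at about 39.5 s of the 72 s allowed. `order.hand_in()` reports no verdict.

**Plunger:** I raised the knob about 12 mm and turned it clockwise.
- **First try:** my first lowering, at 0.55–0.72 rad, was too early. The knob was still in the wide part of the slot with no floor under it. I raised it again and turned further.
- **Notch:** it found the run's floor at about 0.97 rad and the notch at about 1.4 rad. I eased it down there and let go with the tray still in.
- **Check:** the wrist camera then put the knob's middle at 119.0 mm, where it should rest when parked.

**Tray:** I drew the handle out at up to about 0.07 m/s with low drag. It stopped moving when the pull reached 9 N, so I relieved the pull and let go. The handle had moved about 120–121 mm by camera, and about 119 mm by the arm's own reading.

**Last checks:**
- The final wrist picture caught only the edge of the knob, at 132.2 mm. That edge is clearly higher than the locked top (126.9 mm), but I did not re-measure the full height after drawing the tray.
- Contact force between plunger and sleeve was never measured directly. The measured wrist force stayed below about 10 N.
- In the side view the knob is still up, and the gripper is clear of everything. Nothing else on the bench looks moved there, though I did not measure the other items.

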